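# Put the spot-welding electrodes away under sealed covers

### The arm

A 6-joint arm with a two-finger parallel gripper is mounted at the origin on the work surface. World frame = base frame: x ahead of the robot, y to its left, z up, the work surface at z = 0. Lengths are in m, angles in rad, forces in N, time in s.
With the tool pointing down it reaches from about 0.3 to 0.85 m from the base axis. Payload 4.2 kg.
Tool frame: the origin (TCP) lies at the very end of the fingers, on their centre line; the grasp point (between the pads) lies 19 mm behind it; z points along the fingers, y is the line along which they close (so a half turn about z gives the same grasp; the last joint's range is limited). The gripper opens to 91 mm and grips with 3 to 60 N. Pads are 32 mm wide; open, the fingers measure 118 mm over their backs; the gripper's body (76 mm by 178 mm) begins 60 mm behind the grasp point.
Start: joints at [-1.207, 0.32, 1.565, -0, 1.257, -0.02], TCP at [0.215, -0.533, 0.214] pointing down, gripper open.
Joint ranges: [-3.11, 3.11], [-0.84, 2.01], [0.21, 2.61], [-1.34, 4.49], [0.05, 2.63], [-2.56, 2.56]. Speed limits (rad/s): [2.57, 2.57, 3.14, 3.14, 3.14, 3.14].

### API

Orientations are given as a unit quaternion [w, x, y, z].
In Python, from rig import sense, eyes, ticket, spotter gives the robot as it stands.
- The arm moves only by the tool send_rows, never from a script. Its argument "increments" is a list of rows, each an object of numbers: "x", "y", "z": the shift along the tool's x, y, z in m; "wx", "wy", "wz": the turn, a rotation vector about the tool's x, y, z in degrees. A call has 1 to 8 rows; each row shifts and turns the commanded pose from where the row before left it, along the tool's axes as they then stand; what a row does not reach is not made up. A row lasts 1/12 s, in which the tool goes at most 41.7 mm and 7.16 degrees, less where a joint would pass 70% of its speed; a pose out of reach is approached as far as the arm can. A call is refused whole if a number of a shift passes 0.0417 or a number of a turn 7.16, either way. A call with a gripper value outside its range is refused whole. "fingers" is the closure, from -1 (fully open) to 1 (shut), set as the call begins (left out, the last holds). The fingers move at their own pace and stop on an object; "squeeze" is the grip in N (left out, the last holds). Time passes only in rows, so rows that do not move let the fingers close. It gives the time, the measured TCP pose, the force, the opening and the grip force at its end, in the units of the state.
- sense(): the state, without advancing time (a new reading comes with each control period).
- eyes.get_image(name): name is "scene" or "top" or "wrist"; returns (picture, depth): 384x512x3 uint8, red, green, blue; 384x512 float32, m along the optical axis (not along the pixel's ray), 0 where there is no reading.
- eyes.get_calibration(name): a dict with "fx", "fy", "cx", "cy" (pixels), "cam_to_world" (4x4, takes a point from camera to world coordinates). Camera axes: x right, y down, z forward; pixel columns grow to the right and rows downward; lengths in m; the calibration is good to about 2 mm. The wrist camera is an equidistant fisheye: a pixel r from the principal point sees the ray r / f radians off the axis. A picture is of the moment at which its call begins: read the wrist's pose just before it. get_calibration takes no time and is no camera call; for the wrist camera it gives the pose at the moment of the call.
- ticket.hand_in(): hands the job in; it is judged then, once.
Trained networks look in the newest picture that a camera, given by its name, has taken for a name from the list of things; names that differ only in an ending like _2 or _b are one class to them, and where a whole thing is asked for, a point or a joint stands for the part that bears it (a point fixed in the world has none). Each returns a list of dicts, best first, with "conf" (0 to 1); they miss things now and then, are a little off and sometimes report something else, mostly with a low value. They report only what shows in the picture. A call takes as long as a camera call. They do not tell look-alikes from the thing itself.
- spotter.boxes_of(camera, label): "position" ([x, y, z] in m, in the coordinates of the camera as it stood for that picture, good to about 4 mm: the middle of the surface that is visible of it).
- spotter.cut_out(camera, label): "region" (384x512 bool, what is visible of it).
The state is a dict: "clock": time; "joints": joint angles; "qd": joint speeds; "joint_efforts": joint torques, N m; "ee_pos": TCP position; "eef_rot": TCP orientation; "wrist_force": force on the tool from outside, world axes, zero at the start; "torque": the same for the moment, N m; "opening": finger opening in m; "grip_force": force on a finger pad.
Only numpy, scipy, OpenCV 4.12 (cv2) and the standard library are available. Lean on these libraries where they do the work, as an engineer would, in place of code of your own. Each camera call takes 0.05 s, during which the arm holds its last target. There are 200 camera calls.

### The job

The welding session is over: stand every loose copper electrode upright on the pad of the pot of its own colour, then put the clear cover of the same colour on every pot (a pot whose electrode is missing is covered too) and press each cover down until it is fully home on its seal, including the cover that is only resting on the green pot. Press gently: the covers crack if they are pressed into the pots with more than 40 N. Leave the tools and other things on the bench where they are.

Things in the scene. Friction and masses are not known exactly. Their poses are not given: they have to be found in the camera images.
- electrode_white: spot-welding electrode of copper, 60 mm high, 0.3 to 0.6 kg, whose stem is white from 42 mm height to its top: a flange of 52 mm diameter from 0 to 14 mm height, then a plain upright stem of 26 mm diameter up to 60 mm. Origin: centre of the underside; z up along the stem. Stands upright loose on the bench at the start; in some starts it is absent (None).
- cover_white: clear bell-shaped dust cover, open below, with white foot band, white roof and white knob, about 0.14 kg: outside diameter 92 mm (94 over its corners), inside diameter 81 mm, 76 mm clear height inside, roof top at 80 mm, then a round knob of 24 mm diameter from 80 to 114 mm height. Origin: centre of the lower edge; z up. Stands upright on the bench at the start.
- pot_white: low round storage pot screwed to the bench, 116 mm diameter, with a white upright rim wall (inside diameter 102 mm, outside 112 mm, top at 28 mm height). In its middle a raised steel pad of 68 mm diameter, top at 22 mm height, on which the electrode stands; round the pad, inside the rim, a black seal ring for the lower edge of the cover. Origin: centre of the underside, on the bench; z up.
- seal_white (a joint): how far the seal ring of the white pot is pushed down, in m: 0 = up (its top 20 mm above the bench), 0.008 = home against its stop (top 12 mm above the bench). It starts at 0 to 0.002. It stays where it is left, carries a cover's weight without moving, and yields to about 7 N; at 0.008 it stops hard. A cover fully home has its lower edge 12 mm and its roof 92 mm above the bench.
- electrode_blue: spot-welding electrode of copper, 60 mm high, 0.3 to 0.6 kg, whose stem is blue from 42 mm height to its top: a flange of 52 mm diameter from 0 to 14 mm height, then a plain upright stem of 26 mm diameter up to 60 mm. Origin: centre of the underside; z up along the stem. Stands upright loose on the bench at the start; in some starts it is absent (None).
- cover_blue: clear bell-shaped dust cover, open below, with blue foot band, blue roof and blue knob, about 0.14 kg: outside diameter 92 mm (94 over its corners), inside diameter 81 mm, 76 mm clear height inside, roof top at 80 mm, then a round knob of 24 mm diameter from 80 to 114 mm height. Origin: centre of the lower edge; z up. Stands upright on the bench at the start.
- pot_blue: low round storage pot screwed to the bench, 116 mm diameter, with a blue upright rim wall (inside diameter 102 mm, outside 112 mm, top at 28 mm height). In its middle a raised steel pad of 68 mm diameter, top at 22 mm height, on which the electrode stands; round the pad, inside the rim, a black seal ring for the lower edge of the cover. Origin: centre of the underside, on the bench; z up.
- seal_blue (a joint): how far the seal ring of the blue pot is pushed down, in m: 0 = up (its top 20 mm above the bench), 0.008 = home against its stop (top 12 mm above the bench). It starts at 0 to 0.002. It stays where it is left, carries a cover's weight without moving, and yields to about 7 N; at 0.008 it stops hard. A cover fully home has its lower edge 12 mm and its roof 92 mm above the bench.
- electrode_yellow: spot-welding electrode of copper, 60 mm high, 0.3 to 0.6 kg, whose stem is yellow from 42 mm height to its top: a flange of 52 mm diameter from 0 to 14 mm height, then a plain upright stem of 26 mm diameter up to 60 mm. Origin: centre of the underside; z up along the stem. Stands upright loose on the bench at the start; in some starts it is absent (None).
- cover_yellow: clear bell-shaped dust cover, open below, with yellow foot band, yellow roof and yellow knob, about 0.14 kg: outside diameter 92 mm (94 over its corners), inside diameter 81 mm, 76 mm clear height inside, roof top at 80 mm, then a round knob of 24 mm diameter from 80 to 114 mm height. Origin: centre of the lower edge; z up. Stands upright on the bench at the start.
- pot_yellow: low round storage pot screwed to the bench, 116 mm diameter, with a yellow upright rim wall (inside diameter 102 mm, outside 112 mm, top at 28 mm height). In its middle a raised steel pad of 68 mm diameter, top at 22 mm height, on which the electrode stands; round the pad, inside the rim, a black seal ring for the lower edge of the cover. Origin: centre of the underside, on the bench; z up.
- seal_yellow (a joint): how far the seal ring of the yellow pot is pushed down, in m: 0 = up (its top 20 mm above the bench), 0.008 = home against its stop (top 12 mm above the bench). It starts at 0 to 0.002. It stays where it is left, carries a cover's weight without moving, and yields to about 7 N; at 0.008 it stops hard. A cover fully home has its lower edge 12 mm and its roof 92 mm above the bench.
- electrode_green: spot-welding electrode of copper, 60 mm high, 0.3 to 0.6 kg, whose stem is green from 42 mm height to its top: a flange of 52 mm diameter from 0 to 14 mm height, then a plain upright stem of 26 mm diameter up to 60 mm. Origin: centre of the underside; z up along the stem. It already stands in the green pot under the green cover.
- cover_green: clear bell-shaped dust cover, open below, with green foot band, green roof and green knob, about 0.14 kg: outside diameter 92 mm (94 over its corners), inside diameter 81 mm, 76 mm clear height inside, roof top at 80 mm, then a round knob of 24 mm diameter from 80 to 114 mm height. Origin: centre of the lower edge; z up. At the start it stands in its pot, on the seal, not pressed down.
- pot_green: low round storage pot screwed to the bench, 116 mm diameter, with a green upright rim wall (inside diameter 102 mm, outside 112 mm, top at 28 mm height). In its middle a raised steel pad of 68 mm diameter, top at 22 mm height, on which the electrode stands; round the pad, inside the rim, a black seal ring for the lower edge of the cover. Origin: centre of the underside, on the bench; z up.
- seal_green (a joint): how far the seal ring of the green pot is pushed down, in m: 0 = up (its top 20 mm above the bench), 0.008 = home against its stop (top 12 mm above the bench). It starts at 0 to 0.002. It stays where it is left, carries a cover's weight without moving, and yields to about 7 N; at 0.008 it stops hard. A cover fully home has its lower edge 12 mm and its roof 92 mm above the bench.
- bracket: U-shaped bracket of folded sheet steel, 60 x 50 x 45 mm. Not part of the job; leave it where it is.
- tin: closed round tin, 60 mm wide, 70 mm high. Not part of the job; leave it where it is.
- strip: perforated dark steel strip, 200 x 50 x 4 mm, lying flat. Not part of the job; leave it where it is.
- rule: aluminium rule, 300 x 30 x 4 mm, lying flat. Not part of the job; leave it where it is.
- wrench: open wrench, 180 mm long, lying flat. Not part of the job; leave it where it is.
- mug: blue mug, 80 mm wide, 90 mm high. Not part of the job; leave it where it is.
Things that resemble listed ones, but are neither listed nor needed, are in the scene too. There is more than one size of the cover_green; the job needs the smallest.

How it is judged:
At the end, for the whole second after the job is handed in: Each electrode present stands upright (0.1 rad) on the pad of its colour's pot, within 24 mm of its centre; each pot wears its colour's cover, upright (0.06 rad), within 10 mm of centre, lower edge under 14.5 mm above the bench, seal down more than 6.5 of 8 mm; all at rest (horizontal distance between electrode_white and pot_white below 0.024 m and z of electrode_white in the frame of pot_white between 0.019 and 0.026 m and angle between each of electrode_white, electrode_blue, electrode_yellow, electrode_green's own z axis and vertical below 0.1 rad and linear speed of each of electrode_white, cover_white, electrode_blue, cover_blue, electrode_yellow, cover_yellow, electrode_green, cover_green below 0.02 m/s and horizontal distance between cover_white and pot_white below 0.01 m and z of cover_white in the frame of pot_white below 0.0145 m and angle between each of cover_white, cover_blue, cover_yellow, cover_green's own z axis and vertical below 0.06 rad and value of joint each of seal_white, seal_blue, seal_yellow, seal_green above 0.0065 m and horizontal distance between electrode_blue and pot_blue below 0.024 m and z of electrode_blue in the frame of pot_blue between 0.019 and 0.026 m and horizontal distance between cover_blue and pot_blue below 0.01 m and z of cover_blue in the frame of pot_blue below 0.0145 m and horizontal distance between electrode_yellow and pot_yellow below 0.024 m and z of electrode_yellow in the frame of pot_yellow between 0.019 and 0.026 m and horizontal distance between cover_yellow and pot_yellow below 0.01 m and z of cover_yellow in the frame of pot_yellow below 0.0145 m and horizontal distance between electrode_green and pot_green below 0.024 m and z of electrode_green in the frame of pot_green between 0.019 and 0.026 m and horizontal distance between cover_green and pot_green below 0.01 m and z of cover_green in the frame of pot_green below 0.0145 m); the robot touches nothing.
It fails at once if a cover is pressed into its pot with more than 40 N ((contact force between cover_white and pot_white above 40 N and contact force between the fingers and cover_white above 20 N) or (contact force between cover_blue and pot_blue above 40 N and contact force between the fingers and cover_blue above 20 N) or (contact force between cover_yellow and pot_yellow above 40 N and contact force between the fingers and cover_yellow above 20 N) or (contact force between cover_green and pot_green above 40 N and contact force between the fingers and cover_green above 20 N)).
It fails at once if a tool or other thing on the bench is shoved more than 6 cm (distance of any of bracket, tin, strip, rule, wrench, mug from where it was at the start of the episode above 0.06 m).
Of electrode_white, electrode_blue, electrode_yellow only 2 to 3 are there at a start; the rules pass over those that are not, and their reading is None.
At some moment in a run one of cover_white, electrode_white, cover_blue, electrode_blue, cover_yellow, electrode_yellow may be knocked a few centimetres aside while the robot is not near it.
It also fails if it takes over 210 s, if anything falls off the work surface, if the arm or the gripper's body presses on something with over 40 N, if the wrist force passes 120 N, or if a joint passes its speed limit or range.

## Working session

There is one attempt and no reset: what is moved stays moved. The work goes in short steps, Python scripts to look and compute and a tool call to move; the robot and the scene stay as the last step left them, time stands still between calls to the robot, and variables do not carry over. Pictures are saved under pics/ and viewed, at most 14 in all, crops included, and the job is handed in when it is done.

Besides the shell and the picture viewer there is one more tool, called after "Call:" as name(argument=value, ...), one argument or row to a line, values as JSON. send_rows: Moves the arm, as the interface text tells. Its arguments: {"type":"object","properties":{"increments":{"type":"array","items":{"type":"object","properties":{"x":{"type":"number"},"y":{"type":"number"},"z":{"type":"number"},"wx":{"type":"number"},"wy":{"type":"number"},"wz":{"type":"number"}}}},"fingers":{"type":"number"},"squeeze":{"type":"number"}},"required":["increments"]}

```bash
ls; mkdir -p pics; python3 - <<'E'
from rig import sense, eyes
import cv2
s=sense(); print(s)
for n in ("top","scene"):
    im,d=eyes.get_image(n); cv2.imwrite(f"pics/{n}0.png",cv2.resize(im[:,:,::-1],(800,600)))
    c=eyes.get_calibration(n); print(n,c)
E
```

```text
pics
{'clock': 0.0, 'joints': array([-1.20701859e+00,  3.20314685e-01,  1.56568955e+00,  5.29304464e-06,
        1.25738357e+00, -2.00099669e-02]), 'qd': array([ 1.35116555e-03,  1.01302815e-03, -1.67339362e-04, -9.66313064e-04,
        8.13922398e-05,  8.71099868e-04]), 'joint_efforts': array([ 2.19925794e-03, -4.12457514e+01, -2.31973779e+01,  7.29437009e-02,
        4.56970569e-02, -1.42450376e-04]), 'ee_pos': array([ 0.21511673, -0.53269753,  0.21310311]), 'eef_rot': array([-8.84780080e-04,  9.81644564e-01,  1.90717447e-01, -1.51040522e-04]), 'wrist_force': array([ 0.0066452 ,  0.63926798, -0.93905481]), 'torque': array([-0.00558087, -0.03891419,  0.04500479]), 'grip_force': 0.0, 'opening': 0.09152927289622738}
top {'fx': 413.7245796043689, 'fy': 413.7245796043689, 'cx': 249.6861933921632, 'cy': 198.44201704461207, 'cam_to_world': array([[ 0.01231525, -0.99559223,  0.09297548,  0.37562567],
       [-0.99982612, -0.01356277, -0.01279778,  0.0202822 ],
       [ 0.01400238, -0.09280171, -0.99558615,  1.49326668],
       [ 0.        ,  0.        ,  0.        ,  1.        ]])}
scene {'fx': 352.0593721804907, 'fy': 352.0593721804907, 'cx': 251.7388598961951, 'cy': 197.6440622059314, 'cam_to_world': array([[-0.81594119,  0.33776518, -0.46920641,  1.05858401],
       [ 0.57800032,  0.45907719, -0.67465826,  0.75926307],
       [-0.01247411, -0.82168292, -0.56980837,  0.69786768],
       [ 0.        ,  0.        ,  0.        ,  1.        ]])}
```

View pics/top0.png

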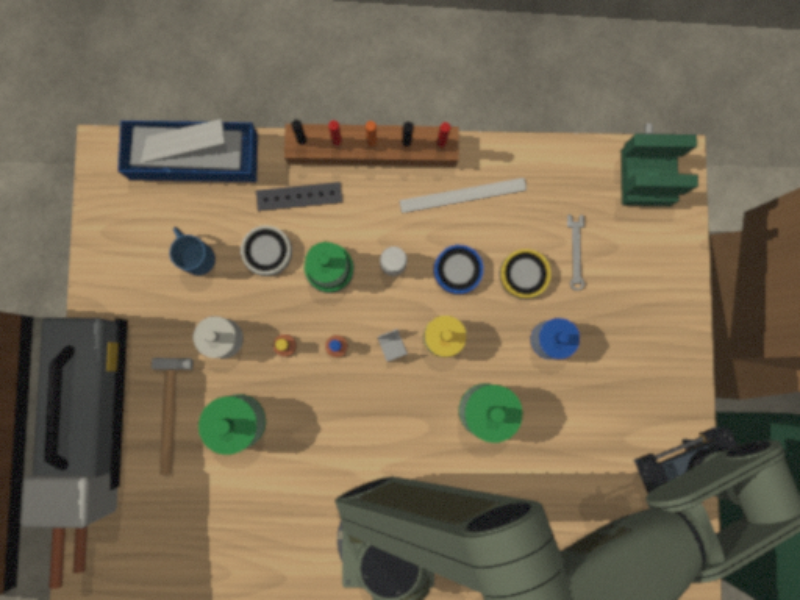

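View pics/scene0.png

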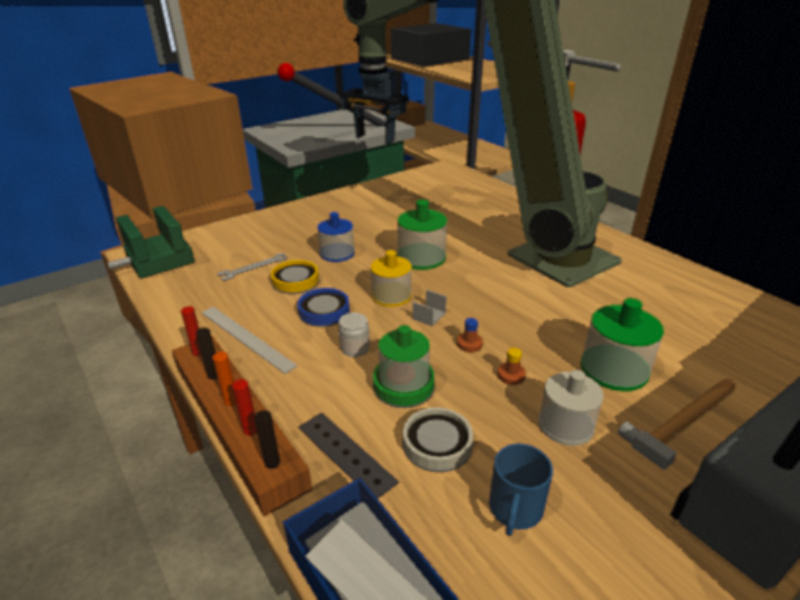

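```bash
cat > h.py <<'E'
from rig import sense, eyes, spotter
import numpy as np, cv2
def look(cam, names, mn=0.2):
    im,d=eyes.get_image(cam); c=eyes.get_calibration(cam); T=c["cam_to_world"]
    for n in names:
        for b in spotter.boxes_of(cam,n):
            if b["conf"]<mn: continue
            p=np.array(b["position"]); w=T[:3,:3]@p+T[:3,3]
            px=(c["fx"]*p[0]/p[2]+c["cx"],c["fy"]*p[1]/p[2]+c["cy"]) 
            print(cam,n,round(b["conf"],2),w.round(3),np.round(px).astype(int))
    return im,d,c
E
python3 - <<'E'
from h import *
N=[f"{a}_{c}" for a in("electrode","cover","pot") for c in("white","blue","yellow","green")]
im,d,c=look("top",N)
T=c["cam_to_world"]
np.savez("top0.npz",im=im,d=d)
E
```

```text
top electrode_white 0.33 [ 0.602 -0.314  0.021] [338 175]
top electrode_blue 0.47 [0.429 0.121 0.014] [216 222]
top electrode_yellow 0.57 [0.429 0.237 0.012] [183 221]
top cover_white 0.76 [0.439 0.376 0.08 ] [140 217]
top cover_white 0.45 [ 0.619 -0.003  0.067] [252 167]
top cover_yellow 0.73 [ 0.446 -0.115  0.079] [284 217]
top cover_yellow 0.38 [ 0.61  -0.156  0.016] [294 173]
top cover_green 0.84 [0.607 0.144 0.102] [209 168]
top cover_green 0.73 [ 0.294 -0.211  0.108] [313 263]
top cover_green 0.7 [0.261 0.331 0.11 ] [149 271]
top pot_white 0.86 [0.647 0.29  0.023] [170 160]
top pot_white 0.37 [ 0.449 -0.359  0.083] [355 217]
top pot_blue 0.59 [ 0.603 -0.311  0.017] [336 175]
top pot_yellow 0.85 [ 0.601 -0.303  0.023] [335 175]
top pot_green 0.7 [0.575 0.116 0.03 ] [218 181]
```

The top view (800x600) shows:
- **Pots:** white (266,250), green with its cover resting on it (328,267), blue (458,269), yellow (526,273).
- **Covers:** white (215,337), yellow (446,337), blue (558,339).
- **Electrodes:** yellow (285,344), blue (336,345). I see no white one; the white thing at (393,260) is the tin.

Possible mix-ups:
- Green covers at (230,425) and (492,413) are larger copies. The one needed is the smallest, already in the pot at (328,267).
- The tin could be taken for something white.
- The mug (190,252) could be taken for something blue.

Next I'll measure by colour and depth, and save a close crop.

```bash
cat >> h.py <<'E'
HUE={"yellow":(20,35),"blue":(100,130),"green":(45,85)}
def cloud(d,c):
    v,u=np.mgrid[:384,:512]; T=c["cam_to_world"]
    P=np.stack([(u-c["cx"])/c["fx"]*d,(v-c["cy"])/c["fy"]*d,d],-1)
    W=P@T[:3,:3].T+T[:3,3]; W[d<=0]=np.nan; return W
def cmask(im,col):
    h=cv2.cvtColor(im,cv2.COLOR_RGB2HSV)
    if col=="white": return (h[...,1]<50)&(h[...,2]>120)
    a,b=HUE[col]; return (h[...,0]>=a)&(h[...,0]<=b)&(h[...,1]>130)&(h[...,2]>60)
def cent(W,m,p,r,z0,z1):
    m=m&(np.hypot(W[...,0]-p[0],W[...,1]-p[1])<r)&(W[...,2]>z0)&(W[...,2]<z1)
    q=W[m][:,:2].astype(np.float32)
    if len(q)<5: return None
    (x,y),R=cv2.minEnclosingCircle(q); return np.round([x,y,R,*np.median(q,0),np.median(W[m][:,2]),len(q)],4)
E
python3 - <<'E'
from h import *
z=np.load("top0.npz"); c=eyes.get_calibration("top"); im=z["im"];W=cloud(z["d"],c)
crop=cv2.resize(im[140:300,110:400],(798,440),interpolation=cv2.INTER_CUBIC)
cv2.imwrite("pics/crop1.png",crop[:,:,::-1])
px=lambda u,v:W[int(v/1.5625),int(u/1.5625)]
for n,col,u,v,z0,z1,r in [("cov","white",215,337,.07,.13,.06),("cov","yellow",446,337,.07,.13,.06),("cov","blue",558,339,.07,.13,.06),("cov","green",328,267,.09,.15,.06),
 ("knob","white",215,337,.095,.13,.06),("knob","yellow",446,337,.095,.13,.06),("knob","blue",558,339,.095,.13,.06),("knob","green",328,267,.115,.15,.06),
 ("el","yellow",283,345,.04,.08,.04),("el","blue",335,345,.04,.08,.04),("pot","white",266,250,.02,.04,.07),("pot","blue",458,269,.023,.04,.07),("pot","yellow",526,273,.023,.04,.07),("pot","green",328,267,.02,.04,.08)]:
    print(n,col,cent(W,cmask(im,col),px(u,v),r,z0,z1))
for n,u,v in (("tin",393,260),("bracket",392,346)): print(n,px(u,v))
E
```

```text
cov white [4.449e-01 3.855e-01 4.570e-02 4.455e-01 3.865e-01 7.990e-02 4.850e+02]
cov yellow [ 4.539e-01 -1.178e-01  4.550e-02  4.528e-01 -1.163e-01  8.010e-02
  5.440e+02]
cov blue [ 4.510e-01 -3.676e-01  4.370e-02  4.504e-01 -3.655e-01  8.010e-02
  4.850e+02]
cov green [6.114e-01 1.471e-01 4.510e-02 6.077e-01 1.447e-01 1.000e-01 4.720e+02]
knob white [4.452e-01 3.864e-01 1.190e-02 4.440e-01 3.857e-01 1.137e-01 4.200e+01]
knob yellow [ 4.535e-01 -1.176e-01  1.160e-02  4.538e-01 -1.165e-01  1.135e-01
  4.300e+01]
knob blue [ 4.515e-01 -3.675e-01  1.220e-02  4.506e-01 -3.658e-01  1.129e-01
  4.800e+01]
knob green [6.097e-01 1.460e-01 1.170e-02 6.091e-01 1.458e-01 1.336e-01 4.100e+01]
el yellow [4.312e-01 2.430e-01 1.290e-02 4.314e-01 2.416e-01 6.060e-02 4.700e+01]
el blue [4.303e-01 1.238e-01 9.800e-03 4.296e-01 1.243e-01 5.930e-02 2.600e+01]
pot white [6.483e-01 2.900e-01 5.610e-02 6.476e-01 2.908e-01 2.480e-02 3.250e+02]
pot blue [ 6.095e-01 -1.529e-01  5.470e-02  5.909e-01 -1.556e-01  2.790e-02
  1.070e+02]
pot yellow [ 6.041e-01 -3.072e-01  5.720e-02  6.001e-01 -3.109e-01  2.780e-02
  1.660e+02]
pot green [6.063e-01 1.394e-01 5.100e-02 5.660e-01 1.220e-01 2.710e-02 3.000e+01]
tin [ 0.62197678 -0.00118636  0.07021814]
bracket [ 0.43314137 -0.00096335  0.00616666]
```

View pics/crop1.png

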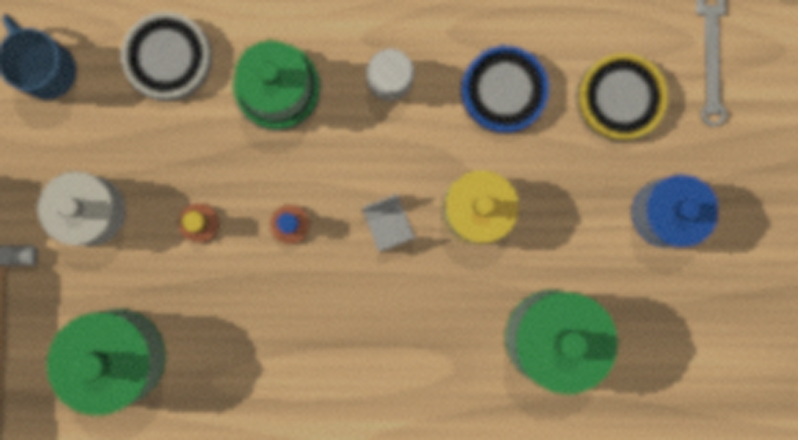

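The crop confirms the choices: yellow electrode (198,222), blue electrode (290,222), and only the larger green look-alikes at (100,365) and (565,343). There is no white electrode in view. First I align the tool with the world axes and move out from the start.

Call:
send_rows(
  increments=[
    {"wz": 5.5, "z": -0.015},
    {"wz": 5.5, "z": -0.015},
    {"wz": 5.5, "z": -0.015},
    {"wz": 5.5, "z": -0.015},
    {"x": 0.03, "y": -0.025},
    {"x": 0.03, "y": -0.025},
    {"x": 0.03, "y": -0.025},
  ],
  fingers=-0.3,
  squeeze=25,
)

```text
validation failed for argument at $.in...
```

Call:
send_rows(
  increments=[
    {"x": 0.0, "y": 0.0, "z": -0.015, "wx": 0.0, "wy": 0.0, "wz": 5.5},
    {"x": 0.0, "y": 0.0, "z": -0.015, "wx": 0.0, "wy": 0.0, "wz": 5.5},
    {"x": 0.0, "y": 0.0, "z": -0.015, "wx": 0.0, "wy": 0.0, "wz": 5.5},
    {"x": 0.0, "y": 0.0, "z": -0.015, "wx": 0.0, "wy": 0.0, "wz": 5.5},
  ],
  fingers=-0.3,
  squeeze=25,
)

```text
clock: 1.08
ee_pos: [0.2153, -0.5331, 0.2746]
eef_rot: [-0.0, 1.0, -0.002, -0.0]
wrist_force: [-0.4, -0.1, 0.4]
opening: 0.0676
grip_force: 0.0
```

Call:
send_rows(
  increments=[
    {"x": 0.018, "y": -0.036, "z": 0, "wx": 0, "wy": 0, "wz": 0},
    {"x": 0.018, "y": -0.036, "z": 0, "wx": 0, "wy": 0, "wz": 0},
    {"x": 0.018, "y": -0.036, "z": 0, "wx": 0, "wy": 0, "wz": 0},
    {"x": 0.018, "y": -0.036, "z": 0, "wx": 0, "wy": 0, "wz": 0},
    {"x": 0.018, "y": -0.036, "z": 0, "wx": 0, "wy": 0, "wz": 0},
    {"x": 0.018, "y": -0.036, "z": 0, "wx": 0, "wy": 0, "wz": 0},
    {"x": 0.018, "y": -0.036, "z": 0, "wx": 0, "wy": 0, "wz": 0},
    {"x": 0.018, "y": -0.036, "z": 0, "wx": 0, "wy": 0, "wz": 0},
  ],
)

```text
clock: 1.75
ee_pos: [0.3597, -0.2434, 0.2742]
eef_rot: [0.0, 1.0, -0.0, 0.0]
wrist_force: [0.5, 0.3, -1.1]
opening: 0.0593
grip_force: 0.0
```

Call:
send_rows(
  increments=[
    {"x": 0.009, "y": -0.04, "z": 0, "wx": 0, "wy": 0, "wz": 0},
    {"x": 0.009, "y": -0.04, "z": 0, "wx": 0, "wy": 0, "wz": 0},
    {"x": 0.009, "y": -0.04, "z": 0, "wx": 0, "wy": 0, "wz": 0},
    {"x": 0.009, "y": -0.04, "z": 0, "wx": 0, "wy": 0, "wz": 0},
    {"x": 0.009, "y": -0.04, "z": 0, "wx": 0, "wy": 0, "wz": 0},
    {"x": 0.009, "y": -0.04, "z": 0, "wx": 0, "wy": 0, "wz": 0},
    {"x": 0.009, "y": -0.04, "z": 0, "wx": 0, "wy": 0, "wz": 0},
    {"x": 0.009, "y": -0.04, "z": 0, "wx": 0, "wy": 0, "wz": 0},
  ],
)

```text
clock: 2.42
ee_pos: [0.4313, 0.0769, 0.2743]
eef_rot: [0.0, 1.0, 0.0, 0.001]
wrist_force: [1.5, -0.5, -0.5]
opening: 0.059
grip_force: 0.0
```

Call:
send_rows(
  increments=[
    {"x": 0, "y": -0.0335, "z": 0, "wx": 0, "wy": 0, "wz": 0},
    {"x": 0, "y": -0.0335, "z": 0, "wx": 0, "wy": 0, "wz": 0},
    {"x": 0, "y": -0.0335, "z": 0, "wx": 0, "wy": 0, "wz": 0},
    {"x": 0, "y": -0.0335, "z": 0, "wx": 0, "wy": 0, "wz": 0},
    {"x": 0, "y": -0.0335, "z": 0, "wx": 0, "wy": 0, "wz": 0},
    {"x": 0, "y": 0, "z": 0, "wx": 0, "wy": 0, "wz": 0},
    {"x": 0, "y": 0, "z": 0, "wx": 0, "wy": 0, "wz": 0},
  ],
)

```text
clock: 3.0
ee_pos: [0.4312, 0.2435, 0.2736]
eef_rot: [0.0, 1.0, 0.001, -0.0]
wrist_force: [0.9, -0.1, -0.4]
opening: 0.0593
grip_force: 0.0
```

```bash
cat >> h.py <<'E'
def wcloud():
    c=eyes.get_calibration("wrist"); im,d=eyes.get_image("wrist"); T=c["cam_to_world"]
    v,u=np.mgrid[:384,:512]; a=(u-c["cx"])/c["fx"]; b=(v-c["cy"])/c["fy"]; th=np.hypot(a,b)+1e-9
    k=np.tan(np.minimum(th,1.5))/th
    P=np.stack([a*k*d,b*k*d,d],-1); W=P@T[:3,:3].T+T[:3,3]; W[(d<=0)|(th>1.3)]=np.nan
    return im,W
def report(im,W,items):
    for n,col,p,r,z0,z1 in items: print(n,col,cent(W,cmask(im,col),p,r,z0,z1))
EL=[("el","yellow",(.431,.243),.05,.045,.08),("el","blue",(.430,.124),.05,.045,.08)]
POT=[("pot","white",(.648,.29),.07,.02,.035),("pot","blue",(.6095,-.153),.07,.02,.035),("pot","yellow",(.604,-.307),.07,.02,.035)]
KN=[("knob","white",(.445,.386),.06,.095,.13),("knob","yellow",(.4535,-.1177),.06,.095,.13),("knob","blue",(.451,-.3675),.06,.095,.13),("knob","green",(.61,.146),.06,.115,.15)]
E
python3 - <<'E'
from h import *
im,W=wcloud(); report(im,W,EL+POT+KN)
cv2.imwrite("pics/w1.png",im[:,:,::-1])
im,d,c=look("top",["electrode_white","electrode_blue","electrode_yellow"]); cv2.imwrite("pics/top1.png",cv2.resize(im[:,:,::-1],(800,600)))
print(cmask(im,"white")[300:].sum())
E
```

```text
el yellow [4.317e-01 2.414e-01 1.300e-02 4.326e-01 2.411e-01 6.090e-02 3.140e+02]
el blue [4.316e-01 1.244e-01 1.280e-02 4.324e-01 1.255e-01 6.060e-02 2.850e+02]
pot white [6.486e-01 2.890e-01 5.630e-02 6.378e-01 2.886e-01 2.320e-02 1.870e+03]
pot blue [ 6.108e-01 -1.551e-01  5.750e-02  6.098e-01 -1.450e-01  2.760e-02
  7.760e+02]
pot yellow None
knob white [4.455e-01 3.841e-01 1.200e-02 4.455e-01 3.841e-01 1.145e-01 2.660e+02]
knob yellow [ 4.542e-01 -1.186e-01  1.300e-02  4.549e-01 -1.130e-01  1.126e-01
  2.420e+02]
knob blue None
knob green [6.106e-01 1.446e-01 1.260e-02 6.085e-01 1.471e-01 1.342e-01 4.160e+02]
top electrode_blue 0.46 [0.429 0.125 0.012] [215 222]
top electrode_blue 0.44 [ 0.665 -0.431  0.007] [368 159]
top electrode_yellow 0.73 [ 0.621 -0.002  0.069] [251 166]
804
```

View pics/w1.png

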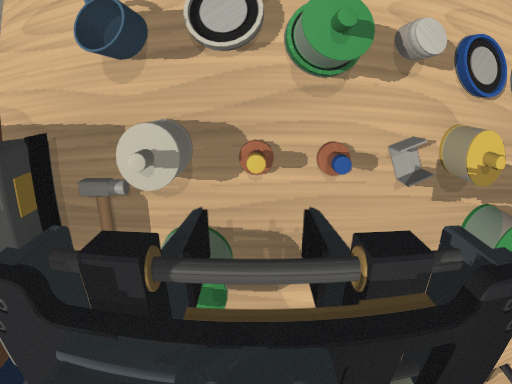

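View pics/top1.png

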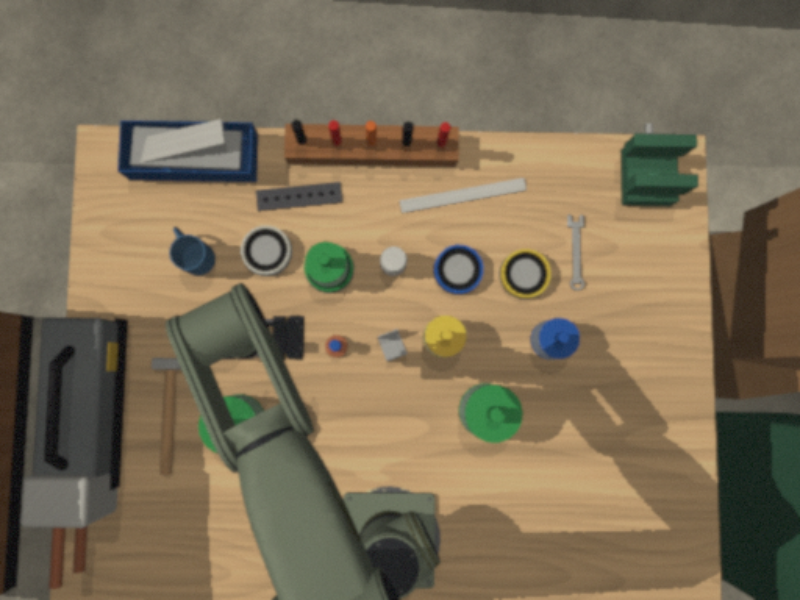

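Wrist and top views agree to about 2 mm. The yellow electrode is at (257,162) and the blue one at (341,163) in the wrist view. The near bench area is now clear in the top view and there is no white electrode. Now I grasp the yellow one.

Call:
send_rows(
  increments=[
    {"x": 0, "y": 0.001, "z": 0.04, "wx": 0, "wy": 0, "wz": 0},
    {"x": 0, "y": 0, "z": 0.04, "wx": 0, "wy": 0, "wz": 0},
    {"x": 0, "y": 0, "z": 0.04, "wx": 0, "wy": 0, "wz": 0},
    {"x": 0, "y": 0, "z": 0.04, "wx": 0, "wy": 0, "wz": 0},
    {"x": 0, "y": 0, "z": 0.04, "wx": 0, "wy": 0, "wz": 0},
    {"x": 0, "y": 0, "z": 0.03, "wx": 0, "wy": 0, "wz": 0},
    {"x": 0, "y": 0, "z": 0.013, "wx": 0, "wy": 0, "wz": 0},
    {"x": 0, "y": 0, "z": 0, "wx": 0, "wy": 0, "wz": 0},
  ],
)

```text
clock: 3.92
ee_pos: [0.4293, 0.2391, 0.028]
eef_rot: [0.002, 1.0, -0.001, -0.003]
wrist_force: [0.1, 0.4, 0.6]
opening: 0.059
grip_force: 0.0
```

Call:
send_rows(
  increments=[
    {"x": 0, "y": 0, "z": 0, "wx": 0, "wy": 0, "wz": 0},
    {"x": 0, "y": 0, "z": 0, "wx": 0, "wy": 0, "wz": 0},
    {"x": 0, "y": 0, "z": 0, "wx": 0, "wy": 0, "wz": 0},
    {"x": 0, "y": 0, "z": 0, "wx": 0, "wy": 0, "wz": 0},
    {"x": 0, "y": 0, "z": 0, "wx": 0, "wy": 0, "wz": 0},
    {"x": 0, "y": 0, "z": 0, "wx": 0, "wy": 0, "wz": 0},
    {"x": 0, "y": 0, "z": 0, "wx": 0, "wy": 0, "wz": 0},
    {"x": 0, "y": 0, "z": 0, "wx": 0, "wy": 0, "wz": 0},
  ],
  fingers=1,
  squeeze=35,
)

```text
clock: 4.58
ee_pos: [0.4325, 0.2424, 0.032]
eef_rot: [-0.001, 1.0, -0.0, 0.001]
wrist_force: [-0.9, 4.4, 6.8]
opening: 0.0252
grip_force: 35.0
```

Call:
send_rows(
  increments=[
    {"x": 0, "y": 0, "z": -0.02, "wx": 0, "wy": 0, "wz": 0},
    {"x": 0, "y": 0, "z": -0.04, "wx": 0, "wy": 0, "wz": 0},
    {"x": 0, "y": 0, "z": -0.04, "wx": 0, "wy": 0, "wz": 0},
    {"x": 0, "y": 0, "z": -0.04, "wx": 0, "wy": 0, "wz": 0},
    {"x": 0, "y": 0, "z": -0.04, "wx": 0, "wy": 0, "wz": 0},
    {"x": 0, "y": 0, "z": -0.03, "wx": 0, "wy": 0, "wz": 0},
  ],
)

```text
clock: 5.08
ee_pos: [0.4311, 0.2408, 0.2432]
eef_rot: [0.0, 1.0, 0.0, 0.0]
wrist_force: [1.8, 1.7, -5.1]
opening: 0.0254
grip_force: 35.0
```

Call:
send_rows(
  increments=[
    {"x": 0.0115, "y": 0.0367, "z": 0, "wx": 0, "wy": 0, "wz": 0},
    {"x": 0.0115, "y": 0.0367, "z": 0, "wx": 0, "wy": 0, "wz": 0},
    {"x": 0.0115, "y": 0.0367, "z": 0, "wx": 0, "wy": 0, "wz": 0},
    {"x": 0.0115, "y": 0.0367, "z": 0, "wx": 0, "wy": 0, "wz": 0},
    {"x": 0.0115, "y": 0.0367, "z": 0, "wx": 0, "wy": 0, "wz": 0},
    {"x": 0.0115, "y": 0.0367, "z": 0, "wx": 0, "wy": 0, "wz": 0},
    {"x": 0.0115, "y": 0.0367, "z": 0, "wx": 0, "wy": 0, "wz": 0},
    {"x": 0.0115, "y": 0.0367, "z": 0, "wx": 0, "wy": 0, "wz": 0},
  ],
)

```text
clock: 5.75
ee_pos: [0.5222, -0.0544, 0.2394]
eef_rot: [0.0, 1.0, -0.0, -0.002]
wrist_force: [0.7, -0.2, -3.5]
opening: 0.0251
grip_force: 35.0
```

Call:
send_rows(
  increments=[
    {"x": 0.0115, "y": 0.0367, "z": 0, "wx": 0, "wy": 0, "wz": 0},
    {"x": 0.0115, "y": 0.0367, "z": 0, "wx": 0, "wy": 0, "wz": 0},
    {"x": 0.0115, "y": 0.0367, "z": 0, "wx": 0, "wy": 0, "wz": 0},
    {"x": 0.0115, "y": 0.0367, "z": 0, "wx": 0, "wy": 0, "wz": 0},
    {"x": 0.0115, "y": 0.0367, "z": 0, "wx": 0, "wy": 0, "wz": 0},
    {"x": 0.0115, "y": 0.0367, "z": 0, "wx": 0, "wy": 0, "wz": 0},
    {"x": 0.0115, "y": 0.0367, "z": 0, "wx": 0, "wy": 0, "wz": 0},
    {"x": 0, "y": 0, "z": 0, "wx": 0, "wy": 0, "wz": 0},
  ],
)

```text
clock: 6.42
ee_pos: [0.6039, -0.3168, 0.2373]
eef_rot: [0.002, 1.0, -0.003, -0.002]
wrist_force: [1.0, 0.2, -5.2]
opening: 0.0251
grip_force: 35.0
```

```bash
python3 - <<'E'
from h import *
s=sense(); print(s["ee_pos"].round(4),s["opening"],s["grip_force"])
im,W=wcloud(); report(im,W,EL+POT+KN)
cv2.imwrite("pics/w2.png",im[:,:,::-1])
E
```

```text
[ 0.6039 -0.3168  0.2373] 0.025139557514104755 34.996671080589294
el yellow None
el blue None
pot white None
pot blue [ 6.121e-01 -1.554e-01  5.710e-02  6.165e-01 -1.622e-01  2.840e-02
  1.186e+03]
pot yellow [ 6.031e-01 -3.095e-01  5.650e-02  6.190e-01 -2.962e-01  2.860e-02
  9.290e+02]
knob white None
knob yellow [ 4.545e-01 -1.210e-01  1.230e-02  4.582e-01 -1.244e-01  1.137e-01
  3.050e+02]
knob blue None
knob green None
```

Call:
send_rows(
  increments=[
    {"x": 0, "y": 0, "z": 0.03, "wx": 0, "wy": 0, "wz": 0},
    {"x": 0, "y": 0, "z": 0.04, "wx": 0, "wy": 0, "wz": 0},
    {"x": 0, "y": 0, "z": 0.04, "wx": 0, "wy": 0, "wz": 0},
    {"x": 0, "y": 0, "z": 0.04, "wx": 0, "wy": 0, "wz": 0},
    {"x": 0, "y": 0, "z": 0.02, "wx": 0, "wy": 0, "wz": 0},
    {"x": 0, "y": 0, "z": 0.008, "wx": 0, "wy": 0, "wz": 0},
    {"x": 0, "y": 0, "z": 0, "wx": 0, "wy": 0, "wz": 0},
    {"x": 0, "y": 0, "z": 0, "wx": 0, "wy": 0, "wz": 0},
  ],
)

```text
clock: 7.13
ee_pos: [0.6043, -0.3091, 0.0637]
eef_rot: [0.0, 1.0, 0.0, 0.0]
wrist_force: [-0.1, 0.3, -3.9]
opening: 0.0252
grip_force: 35.0
```

Call:
send_rows(
  increments=[
    {"x": 0, "y": 0, "z": 0.001, "wx": 0, "wy": 0, "wz": 0},
    {"x": 0, "y": 0, "z": 0, "wx": 0, "wy": 0, "wz": 0},
  ],
)

```text
clock: 7.3
ee_pos: [0.6051, -0.3098, 0.0643]
eef_rot: [0.001, 1.0, -0.0, 0.002]
wrist_force: [-0.2, -0.1, -4.3]
opening: 0.0253
grip_force: 35.0
```

Call:
send_rows(
  increments=[
    {"x": 0, "y": 0, "z": 0.008, "wx": 0, "wy": 0, "wz": 0},
    {"x": 0, "y": 0, "z": 0, "wx": 0, "wy": 0, "wz": 0},
    {"x": 0, "y": 0, "z": 0, "wx": 0, "wy": 0, "wz": 0},
  ],
)

```text
clock: 7.55
ee_pos: [0.6038, -0.3093, 0.0541]
eef_rot: [0.0, 1.0, -0.0, 0.0]
wrist_force: [-0.9, 0.7, -5.2]
opening: 0.0249
grip_force: 35.0
```

Call:
send_rows(
  increments=[
    {"x": 0, "y": 0, "z": 0.0015, "wx": 0, "wy": 0, "wz": 0},
    {"x": 0, "y": 0, "z": 0, "wx": 0, "wy": 0, "wz": 0},
    {"x": 0, "y": 0, "z": 0, "wx": 0, "wy": 0, "wz": 0},
  ],
)

```text
clock: 7.8
ee_pos: [0.6038, -0.3093, 0.054]
eef_rot: [0.0, 1.0, -0.0, 0.0]
wrist_force: [-4.0, 3.1, 4.9]
opening: 0.0254
grip_force: 35.0
```

Call:
send_rows(
  increments=[
    {"x": 0, "y": 0, "z": 0.0015, "wx": 0, "wy": 0, "wz": 0},
    {"x": 0, "y": 0, "z": 0, "wx": 0, "wy": 0, "wz": 0},
    {"x": 0, "y": 0, "z": 0, "wx": 0, "wy": 0, "wz": 0},
  ],
)

```text
clock: 8.05
ee_pos: [0.6039, -0.3093, 0.054]
eef_rot: [0.0, 1.0, -0.0, 0.001]
wrist_force: [-5.5, 2.6, 12.1]
opening: 0.025
grip_force: 35.0
```

Call:
send_rows(
  increments=[
    {"x": 0, "y": 0, "z": -0.002, "wx": 0, "wy": 0, "wz": 0},
    {"x": 0, "y": 0, "z": 0, "wx": 0, "wy": 0, "wz": 0},
    {"x": 0, "y": 0, "z": 0, "wx": 0, "wy": 0, "wz": 0},
    {"x": 0, "y": 0, "z": 0, "wx": 0, "wy": 0, "wz": 0},
    {"x": 0, "y": 0, "z": 0, "wx": 0, "wy": 0, "wz": 0},
  ],
  fingers=-0.3,
)

```text
clock: 8.47
ee_pos: [0.6039, -0.3093, 0.0526]
eef_rot: [0.0, 1.0, -0.0, -0.0]
wrist_force: [0.5, 0.3, 0.5]
opening: 0.0556
grip_force: 0.0
```

Call:
send_rows(
  increments=[
    {"x": 0, "y": 0, "z": -0.02, "wx": 0, "wy": 0, "wz": 0},
    {"x": 0, "y": 0, "z": -0.04, "wx": 0, "wy": 0, "wz": 0},
    {"x": 0, "y": 0, "z": -0.04, "wx": 0, "wy": 0, "wz": 0},
    {"x": 0, "y": 0, "z": -0.04, "wx": 0, "wy": 0, "wz": 0},
    {"x": 0, "y": 0, "z": -0.04, "wx": 0, "wy": 0, "wz": 0},
    {"x": -0.0144, "y": -0.0361, "z": -0.01, "wx": 0, "wy": 0, "wz": 0},
    {"x": -0.0144, "y": -0.0361, "z": -0.01, "wx": 0, "wy": 0, "wz": 0},
    {"x": -0.0144, "y": -0.0361, "z": 0, "wx": 0, "wy": 0, "wz": 0},
  ],
)

```text
clock: 9.13
ee_pos: [0.5613, -0.2006, 0.2553]
eef_rot: [0.001, 1.0, -0.001, 0.002]
wrist_force: [-0.3, -0.2, 0.0]
opening: 0.0591
grip_force: 0.0
```

Call:
send_rows(
  increments=[
    {"x": -0.0144, "y": -0.0361, "z": 0, "wx": 0, "wy": 0, "wz": 0},
    {"x": -0.0144, "y": -0.0361, "z": 0, "wx": 0, "wy": 0, "wz": 0},
    {"x": -0.0144, "y": -0.0361, "z": 0, "wx": 0, "wy": 0, "wz": 0},
    {"x": -0.0144, "y": -0.0361, "z": 0, "wx": 0, "wy": 0, "wz": 0},
    {"x": -0.0144, "y": -0.0361, "z": 0, "wx": 0, "wy": 0, "wz": 0},
    {"x": -0.0144, "y": -0.0361, "z": 0, "wx": 0, "wy": 0, "wz": 0},
    {"x": -0.0144, "y": -0.0361, "z": 0, "wx": 0, "wy": 0, "wz": 0},
    {"x": -0.0144, "y": -0.0361, "z": 0, "wx": 0, "wy": 0, "wz": 0},
  ],
)

```text
clock: 9.8
ee_pos: [0.4445, 0.0894, 0.2529]
eef_rot: [-0.0, 1.0, -0.0, 0.0]
wrist_force: [1.0, -0.0, -0.4]
opening: 0.0592
grip_force: 0.0
```

Call:
send_rows(
  increments=[
    {"x": -0.0144, "y": -0.0361, "z": 0, "wx": 0, "wy": 0, "wz": 0},
    {"x": 0, "y": 0, "z": 0, "wx": 0, "wy": 0, "wz": 0},
    {"x": 0, "y": 0, "z": 0, "wx": 0, "wy": 0, "wz": 0},
    {"x": 0, "y": 0, "z": 0, "wx": 0, "wy": 0, "wz": 0},
  ],
)

```text
clock: 10.13
ee_pos: [0.4313, 0.1238, 0.2529]
eef_rot: [0.0, 1.0, 0.0, 0.0]
wrist_force: [-0.5, -1.0, -0.2]
opening: 0.0593
grip_force: 0.0
```

```bash
python3 - <<'E'
from h import *
s=sense(); print(s["ee_pos"].round(4),s["opening"],s["grip_force"])
im,W=wcloud(); report(im,W,EL+POT+KN)
im,d=eyes.get_image("top");W=cloud(d,eyes.get_calibration("top")); report(im,W,[("el","yellow",(.604,-.309),.03,.06,.1)]+KN)
E
```

```text
[0.4313 0.1238 0.2529] 0.05933669526272931 0.0
el yellow None
el blue [4.318e-01 1.234e-01 1.260e-02 4.330e-01 1.240e-01 6.090e-02 3.320e+02]
pot white [6.485e-01 2.892e-01 5.650e-02 6.411e-01 2.888e-01 2.320e-02 1.840e+03]
pot blue [ 6.112e-01 -1.550e-01  5.740e-02  6.090e-01 -1.491e-01  2.800e-02
  1.015e+03]
pot yellow [ 6.031e-01 -3.078e-01  5.680e-02  6.000e-01 -2.683e-01  2.760e-02
  4.730e+02]
knob white [4.451e-01 3.845e-01 1.210e-02 4.452e-01 3.843e-01 1.148e-01 1.810e+02]
knob yellow [ 4.542e-01 -1.194e-01  1.250e-02  4.550e-01 -1.144e-01  1.137e-01
  3.530e+02]
knob blue None
knob green [6.100e-01 1.445e-01 1.200e-02 6.062e-01 1.451e-01 1.343e-01 3.580e+02]
el yellow [ 6.021e-01 -3.077e-01  1.300e-02  6.017e-01 -3.071e-01  8.220e-02
  5.000e+01]
knob white [4.449e-01 3.862e-01 1.160e-02 4.440e-01 3.860e-01 1.137e-01 4.300e+01]
knob yellow [ 4.536e-01 -1.176e-01  1.170e-02  4.538e-01 -1.164e-01  1.131e-01
  4.300e+01]
knob blue [ 4.519e-01 -3.679e-01  1.200e-02  4.505e-01 -3.662e-01  1.132e-01
  4.800e+01]
knob green [6.100e-01 1.465e-01 1.140e-02 6.090e-01 1.460e-01 1.331e-01 4.200e+01]
```

Call:
send_rows(
  increments=[
    {"x": 0, "y": 0, "z": 0.04, "wx": 0, "wy": 0, "wz": 0},
    {"x": 0, "y": 0, "z": 0.04, "wx": 0, "wy": 0, "wz": 0},
    {"x": 0, "y": 0, "z": 0.04, "wx": 0, "wy": 0, "wz": 0},
    {"x": 0, "y": 0, "z": 0.04, "wx": 0, "wy": 0, "wz": 0},
    {"x": 0, "y": 0, "z": 0.035, "wx": 0, "wy": 0, "wz": 0},
    {"x": 0, "y": 0, "z": 0.02, "wx": 0, "wy": 0, "wz": 0},
    {"x": 0, "y": 0, "z": 0.006, "wx": 0, "wy": 0, "wz": 0},
    {"x": 0, "y": 0, "z": 0, "wx": 0, "wy": 0, "wz": 0},
  ],
)

```text
clock: 10.9
ee_pos: [0.4307, 0.1227, 0.0306]
eef_rot: [0.001, 1.0, -0.001, -0.002]
wrist_force: [0.6, -0.2, -0.3]
opening: 0.0593
grip_force: 0.0
```

Call:
send_rows(
  increments=[
    {"x": 0, "y": 0, "z": 0, "wx": 0, "wy": 0, "wz": 0},
    {"x": 0, "y": 0, "z": 0, "wx": 0, "wy": 0, "wz": 0},
    {"x": 0, "y": 0, "z": 0, "wx": 0, "wy": 0, "wz": 0},
    {"x": 0, "y": 0, "z": 0, "wx": 0, "wy": 0, "wz": 0},
    {"x": 0, "y": 0, "z": 0, "wx": 0, "wy": 0, "wz": 0},
    {"x": 0, "y": 0, "z": 0, "wx": 0, "wy": 0, "wz": 0},
    {"x": 0, "y": 0, "z": 0, "wx": 0, "wy": 0, "wz": 0},
    {"x": 0, "y": 0, "z": 0, "wx": 0, "wy": 0, "wz": 0},
  ],
  fingers=1,
  squeeze=35,
)

```text
clock: 11.57
ee_pos: [0.4318, 0.1245, 0.0327]
eef_rot: [-0.0, 1.0, -0.0, 0.001]
wrist_force: [-0.5, 1.8, 6.6]
opening: 0.0253
grip_force: 35.0
```

Call:
send_rows(
  increments=[
    {"x": 0, "y": 0, "z": -0.02, "wx": 0, "wy": 0, "wz": 0},
    {"x": 0, "y": 0, "z": -0.04, "wx": 0, "wy": 0, "wz": 0},
    {"x": 0, "y": 0, "z": -0.04, "wx": 0, "wy": 0, "wz": 0},
    {"x": 0, "y": 0, "z": -0.04, "wx": 0, "wy": 0, "wz": 0},
    {"x": 0, "y": 0, "z": -0.04, "wx": 0, "wy": 0, "wz": 0},
    {"x": 0, "y": 0, "z": -0.03, "wx": 0, "wy": 0, "wz": 0},
  ],
)

```text
clock: 12.07
ee_pos: [0.4309, 0.1238, 0.2445]
eef_rot: [0.0, 1.0, -0.0, 0.001]
wrist_force: [0.7, 0.3, -3.8]
opening: 0.0252
grip_force: 35.0
```

Call:
send_rows(
  increments=[
    {"x": 0.0225, "y": 0.0348, "z": 0, "wx": 0, "wy": 0, "wz": 0},
    {"x": 0.0225, "y": 0.0348, "z": 0, "wx": 0, "wy": 0, "wz": 0},
    {"x": 0.0225, "y": 0.0348, "z": 0, "wx": 0, "wy": 0, "wz": 0},
    {"x": 0.0225, "y": 0.0348, "z": 0, "wx": 0, "wy": 0, "wz": 0},
    {"x": 0.0225, "y": 0.0348, "z": 0, "wx": 0, "wy": 0, "wz": 0},
    {"x": 0.0225, "y": 0.0348, "z": 0, "wx": 0, "wy": 0, "wz": 0},
    {"x": 0.0225, "y": 0.0348, "z": 0, "wx": 0, "wy": 0, "wz": 0},
    {"x": 0.0225, "y": 0.0348, "z": 0, "wx": 0, "wy": 0, "wz": 0},
  ],
)

```text
clock: 12.73
ee_pos: [0.6108, -0.1563, 0.2402]
eef_rot: [-0.0, 1.0, -0.0, -0.002]
wrist_force: [-0.3, -0.3, -3.9]
opening: 0.0253
grip_force: 35.0
```

Call:
send_rows(
  increments=[
    {"x": 0, "y": 0, "z": 0, "wx": 0, "wy": 0, "wz": 0},
    {"x": 0, "y": 0, "z": 0, "wx": 0, "wy": 0, "wz": 0},
    {"x": 0, "y": 0, "z": 0, "wx": 0, "wy": 0, "wz": 0},
  ],
)

```text
clock: 12.98
ee_pos: [0.61, -0.1542, 0.2401]
eef_rot: [-0.001, 1.0, -0.0, -0.002]
wrist_force: [0.5, -0.4, -3.6]
opening: 0.0254
grip_force: 35.0
```

Call:
send_rows(
  increments=[
    {"x": 0, "y": 0, "z": 0.03, "wx": 0, "wy": 0, "wz": 0},
    {"x": 0, "y": 0, "z": 0.04, "wx": 0, "wy": 0, "wz": 0},
    {"x": 0, "y": 0, "z": 0.04, "wx": 0, "wy": 0, "wz": 0},
    {"x": 0, "y": 0, "z": 0.04, "wx": 0, "wy": 0, "wz": 0},
    {"x": 0, "y": 0, "z": 0.02, "wx": 0, "wy": 0, "wz": 0},
    {"x": 0, "y": 0, "z": 0.01, "wx": 0, "wy": 0, "wz": 0},
    {"x": 0, "y": 0, "z": 0, "wx": 0, "wy": 0, "wz": 0},
    {"x": 0, "y": 0, "z": 0, "wx": 0, "wy": 0, "wz": 0},
  ],
)

```text
clock: 13.65
ee_pos: [0.6117, -0.1538, 0.063]
eef_rot: [0.0, 1.0, 0.0, 0.001]
wrist_force: [0.3, 0.2, -3.6]
opening: 0.0254
grip_force: 35.0
```

Call:
send_rows(
  increments=[
    {"x": 0, "y": 0, "z": 0.004, "wx": 0, "wy": 0, "wz": 0},
    {"x": 0, "y": 0, "z": 0, "wx": 0, "wy": 0, "wz": 0},
    {"x": 0, "y": 0, "z": 0, "wx": 0, "wy": 0, "wz": 0},
  ],
)

```text
clock: 13.9
ee_pos: [0.6118, -0.1546, 0.0594]
eef_rot: [0.0, 1.0, -0.0, 0.001]
wrist_force: [0.4, 0.3, -4.2]
opening: 0.0253
grip_force: 35.0
```

Call:
send_rows(
  increments=[
    {"x": 0, "y": 0, "z": 0.0015, "wx": 0, "wy": 0, "wz": 0},
    {"x": 0, "y": 0, "z": 0, "wx": 0, "wy": 0, "wz": 0},
    {"x": 0, "y": 0, "z": 0, "wx": 0, "wy": 0, "wz": 0},
  ],
)

```text
clock: 14.15
ee_pos: [0.6111, -0.1546, 0.0567]
eef_rot: [0.0, 1.0, -0.0, 0.0]
wrist_force: [0.4, 0.4, -3.9]
opening: 0.0253
grip_force: 35.0
```

Call:
send_rows(
  increments=[
    {"x": 0, "y": 0, "z": 0.002, "wx": 0, "wy": 0, "wz": 0},
    {"x": 0, "y": 0, "z": 0, "wx": 0, "wy": 0, "wz": 0},
    {"x": 0, "y": 0, "z": 0, "wx": 0, "wy": 0, "wz": 0},
  ],
)

```text
clock: 14.4
ee_pos: [0.6115, -0.1546, 0.0548]
eef_rot: [0.0, 1.0, -0.0, 0.0]
wrist_force: [0.2, -0.9, -1.4]
opening: 0.0254
grip_force: 35.0
```

Call:
send_rows(
  increments=[
    {"x": 0, "y": 0, "z": 0.0015, "wx": 0, "wy": 0, "wz": 0},
    {"x": 0, "y": 0, "z": 0, "wx": 0, "wy": 0, "wz": 0},
    {"x": 0, "y": 0, "z": 0, "wx": 0, "wy": 0, "wz": 0},
  ],
)

```text
clock: 14.65
ee_pos: [0.6115, -0.1546, 0.0547]
eef_rot: [0.0, 1.0, -0.0, 0.001]
wrist_force: [-1.1, 0.8, 5.8]
opening: 0.0253
grip_force: 35.0
```

Call:
send_rows(
  increments=[
    {"x": 0, "y": 0, "z": 0, "wx": 0, "wy": 0, "wz": 0},
    {"x": 0, "y": 0, "z": 0, "wx": 0, "wy": 0, "wz": 0},
    {"x": 0, "y": 0, "z": 0, "wx": 0, "wy": 0, "wz": 0},
    {"x": 0, "y": 0, "z": 0, "wx": 0, "wy": 0, "wz": 0},
    {"x": 0, "y": 0, "z": 0, "wx": 0, "wy": 0, "wz": 0},
  ],
  fingers=-0.3,
)

```text
clock: 15.07
ee_pos: [0.6111, -0.1545, 0.0528]
eef_rot: [0.0, 1.0, -0.0, -0.0]
wrist_force: [0.6, 0.2, -0.6]
opening: 0.0556
grip_force: 0.0
```

Call:
send_rows(
  increments=[
    {"x": 0, "y": 0, "z": -0.02, "wx": 0, "wy": 0, "wz": 0},
    {"x": 0, "y": 0, "z": -0.04, "wx": 0, "wy": 0, "wz": 0},
    {"x": 0, "y": 0, "z": -0.04, "wx": 0, "wy": 0, "wz": 0},
    {"x": 0, "y": 0, "z": -0.04, "wx": 0, "wy": 0, "wz": 0},
    {"x": 0, "y": 0, "z": -0.04, "wx": 0, "wy": 0, "wz": 0},
    {"x": 0, "y": 0, "z": -0.02, "wx": 0, "wy": 0, "wz": 0},
  ],
)

```text
clock: 15.57
ee_pos: [0.6128, -0.1549, 0.2588]
eef_rot: [0.001, 1.0, -0.0, 0.004]
wrist_force: [1.3, -0.2, 0.7]
opening: 0.0596
grip_force: 0.0
```

Call:
send_rows(
  increments=[
    {"x": -0.0228, "y": 0.0304, "z": 0, "wx": 0, "wy": 0, "wz": 0},
    {"x": -0.0228, "y": 0.0304, "z": 0, "wx": 0, "wy": 0, "wz": 0},
    {"x": -0.0228, "y": 0.0304, "z": 0, "wx": 0, "wy": 0, "wz": 0},
    {"x": -0.0228, "y": 0.0304, "z": 0, "wx": 0, "wy": 0, "wz": 0},
    {"x": -0.0228, "y": 0.0304, "z": 0, "wx": 0, "wy": 0, "wz": 0},
    {"x": -0.0228, "y": 0.0304, "z": 0, "wx": 0, "wy": 0, "wz": 0},
    {"x": -0.0228, "y": 0.0304, "z": 0, "wx": 0, "wy": 0, "wz": 0},
  ],
)

```text
clock: 16.15
ee_pos: [0.4501, -0.3684, 0.253]
eef_rot: [0.0, 1.0, -0.0, 0.0]
wrist_force: [0.2, -0.3, 0.6]
opening: 0.0592
grip_force: 0.0
```

Call:
send_rows(
  increments=[
    {"x": 0, "y": 0, "z": 0, "wx": 0, "wy": 0, "wz": 0},
    {"x": 0, "y": 0, "z": 0, "wx": 0, "wy": 0, "wz": 0},
    {"x": 0, "y": 0, "z": 0, "wx": 0, "wy": 0, "wz": 0},
  ],
)

```text
clock: 16.4
ee_pos: [0.4516, -0.367, 0.2528]
eef_rot: [-0.0, 1.0, -0.0, 0.0]
wrist_force: [-0.1, 0.8, 0.4]
opening: 0.0594
grip_force: 0.0
```

```bash
cat >> h.py <<'E'
ST=[("el","yellow",(.604,-.309),.03,.06,.1),("el","blue",(.611,-.1545),.03,.06,.1)]
def status():
    print(sense()["ee_pos"].round(4))
    im,W=wcloud(); report(im,W,ST+POT+KN); print("top")
    im,d=eyes.get_image("top");W=cloud(d,eyes.get_calibration("top")); report(im,W,ST+POT+KN)
E
python3 -c "
from h import *
status()"
```

```text
[ 0.4516 -0.367   0.2528]
el yellow [ 6.025e-01 -3.109e-01  1.320e-02  6.013e-01 -3.120e-01  8.270e-02
  4.040e+02]
el blue [ 6.102e-01 -1.569e-01  1.350e-02  6.091e-01 -1.602e-01  8.250e-02
  3.400e+02]
pot white None
pot blue [ 6.106e-01 -1.558e-01  5.720e-02  6.080e-01 -1.634e-01  2.830e-02
  1.113e+03]
pot yellow [ 6.028e-01 -3.102e-01  5.690e-02  6.066e-01 -3.081e-01  2.840e-02
  1.294e+03]
knob white None
knob yellow [ 4.539e-01 -1.212e-01  1.230e-02  4.551e-01 -1.263e-01  1.139e-01
  3.350e+02]
knob blue [ 4.515e-01 -3.709e-01  1.190e-02  4.535e-01 -3.712e-01  1.144e-01
  4.270e+02]
knob green None
top
el yellow [ 6.010e-01 -3.084e-01  1.370e-02  6.014e-01 -3.068e-01  8.240e-02
  5.000e+01]
el blue [ 6.087e-01 -1.534e-01  1.060e-02  6.086e-01 -1.531e-01  8.280e-02
  3.200e+01]
pot white [6.484e-01 2.912e-01 5.670e-02 6.467e-01 2.901e-01 2.440e-02 3.270e+02]
pot blue [ 6.100e-01 -1.532e-01  5.500e-02  5.969e-01 -1.511e-01  2.710e-02
  1.140e+02]
pot yellow [ 6.021e-01 -3.081e-01  5.830e-02  6.092e-01 -3.046e-01  2.630e-02
  1.970e+02]
knob white [4.446e-01 3.868e-01 1.190e-02 4.441e-01 3.851e-01 1.132e-01 4.300e+01]
knob yellow [ 4.537e-01 -1.179e-01  1.180e-02  4.539e-01 -1.162e-01  1.143e-01
  4.300e+01]
knob blue None
knob green [6.100e-01 1.465e-01 1.160e-02 6.090e-01 1.459e-01 1.331e-01 4.100e+01]
```

Call:
send_rows(
  increments=[
    {"x": 0, "y": 0.002, "z": 0.04, "wx": 0, "wy": 0, "wz": 0},
    {"x": 0, "y": 0, "z": 0.04, "wx": 0, "wy": 0, "wz": 0},
    {"x": 0, "y": 0, "z": 0.04, "wx": 0, "wy": 0, "wz": 0},
    {"x": 0, "y": 0, "z": 0.03, "wx": 0, "wy": 0, "wz": 0},
    {"x": 0, "y": 0, "z": 0.015, "wx": 0, "wy": 0, "wz": 0},
    {"x": 0, "y": 0, "z": 0, "wx": 0, "wy": 0, "wz": 0},
    {"x": 0, "y": 0, "z": 0, "wx": 0, "wy": 0, "wz": 0},
    {"x": 0, "y": 0, "z": 0, "wx": 0, "wy": 0, "wz": 0},
  ],
)

```text
clock: 17.17
ee_pos: [0.453, -0.3694, 0.0894]
eef_rot: [0.001, 1.0, 0.001, 0.001]
wrist_force: [0.1, 0.1, 0.3]
opening: 0.0594
grip_force: 0.0
```

Call:
send_rows(
  increments=[
    {"x": 0, "y": 0, "z": 0, "wx": 0, "wy": 0, "wz": 0},
    {"x": 0, "y": 0, "z": 0, "wx": 0, "wy": 0, "wz": 0},
    {"x": 0, "y": 0, "z": 0, "wx": 0, "wy": 0, "wz": 0},
    {"x": 0, "y": 0, "z": 0, "wx": 0, "wy": 0, "wz": 0},
    {"x": 0, "y": 0, "z": 0, "wx": 0, "wy": 0, "wz": 0},
    {"x": 0, "y": 0, "z": 0, "wx": 0, "wy": 0, "wz": 0},
    {"x": 0, "y": 0, "z": 0, "wx": 0, "wy": 0, "wz": 0},
    {"x": 0, "y": 0, "z": 0, "wx": 0, "wy": 0, "wz": 0},
  ],
  fingers=1,
  squeeze=45,
)

```text
clock: 17.83
ee_pos: [0.4515, -0.3693, 0.0882]
eef_rot: [0.0, 1.0, -0.0, 0.0]
wrist_force: [-0.6, 1.2, 1.8]
opening: 0.0227
grip_force: 45.0
```

Call:
send_rows(
  increments=[
    {"x": 0, "y": 0, "z": -0.02, "wx": 0, "wy": 0, "wz": 0},
    {"x": 0, "y": 0, "z": -0.04, "wx": 0, "wy": 0, "wz": 0},
    {"x": 0, "y": 0, "z": -0.04, "wx": 0, "wy": 0, "wz": 0},
    {"x": 0, "y": 0, "z": -0.04, "wx": 0, "wy": 0, "wz": 0},
    {"x": 0, "y": 0, "z": -0.04, "wx": 0, "wy": 0, "wz": 0},
    {"x": 0, "y": 0, "z": 0, "wx": 0, "wy": 0, "wz": 0},
    {"x": 0, "y": 0, "z": 0, "wx": 0, "wy": 0, "wz": 0},
  ],
)

```text
clock: 18.42
ee_pos: [0.4522, -0.37, 0.2704]
eef_rot: [0.002, 1.0, -0.0, 0.002]
wrist_force: [0.9, 0.9, -2.0]
opening: 0.0229
grip_force: 45.0
```

Call:
send_rows(
  increments=[
    {"x": 0.0228, "y": -0.0308, "z": 0, "wx": 0, "wy": 0, "wz": 0},
    {"x": 0.0228, "y": -0.0308, "z": 0, "wx": 0, "wy": 0, "wz": 0},
    {"x": 0.0228, "y": -0.0308, "z": 0, "wx": 0, "wy": 0, "wz": 0},
    {"x": 0.0228, "y": -0.0308, "z": 0, "wx": 0, "wy": 0, "wz": 0},
    {"x": 0.0228, "y": -0.0308, "z": 0, "wx": 0, "wy": 0, "wz": 0},
    {"x": 0.0228, "y": -0.0308, "z": 0, "wx": 0, "wy": 0, "wz": 0},
    {"x": 0.0228, "y": -0.0308, "z": 0, "wx": 0, "wy": 0, "wz": 0},
  ],
)

```text
clock: 19.0
ee_pos: [0.6109, -0.1518, 0.2652]
eef_rot: [-0.001, 1.0, -0.0, -0.002]
wrist_force: [1.3, -0.3, -1.0]
opening: 0.0232
grip_force: 45.0
```

Call:
send_rows(
  increments=[
    {"x": 0, "y": 0, "z": 0, "wx": 0, "wy": 0, "wz": 0},
    {"x": 0, "y": 0, "z": 0, "wx": 0, "wy": 0, "wz": 0},
    {"x": 0, "y": 0, "z": 0.02, "wx": 0, "wy": 0, "wz": 0},
    {"x": 0, "y": 0, "z": 0, "wx": 0, "wy": 0, "wz": 0},
    {"x": 0, "y": 0, "z": 0, "wx": 0, "wy": 0, "wz": 0},
  ],
)

```text
clock: 19.42
ee_pos: [0.6093, -0.1543, 0.2459]
eef_rot: [-0.0, 1.0, -0.001, -0.003]
wrist_force: [0.4, 0.5, -0.5]
opening: 0.023
grip_force: 45.0
```

```bash
python3 - <<'E'
from h import *
print(sense()["ee_pos"].round(4))
im,W=wcloud(); cv2.imwrite("pics/w3.png",im[:,:,::-1]); report(im,W,POT+[("knob","blue",(.611,-.154),.05,.25,.33),("roof","blue",(.611,-.154),.06,.2,.33),("band","blue",(.611,-.154),.07,.12,.2)])
im,d=eyes.get_image("top");W=cloud(d,eyes.get_calibration("top")); report(im,W,POT)
E
```

```text
[ 0.6093 -0.1543  0.2459]
pot white [6.484e-01 2.868e-01 5.630e-02 6.507e-01 2.782e-01 2.310e-02 6.710e+02]
pot blue [ 6.161e-01 -1.558e-01  5.440e-02  6.528e-01 -1.564e-01  2.870e-02
  5.410e+02]
pot yellow [ 6.035e-01 -3.099e-01  5.700e-02  6.054e-01 -3.108e-01  2.830e-02
  1.259e+03]
knob blue [ 6.218e-01 -1.554e-01  2.270e-02  6.157e-01 -1.557e-01  2.717e-01
  1.489e+03]
roof blue [ 6.103e-01 -1.558e-01  4.480e-02  6.265e-01 -1.557e-01  2.384e-01
  8.259e+03]
band blue [ 6.390e-01 -1.558e-01  3.500e-02  6.491e-01 -1.614e-01  1.660e-01
  7.900e+01]
pot white [6.486e-01 2.909e-01 5.640e-02 6.480e-01 2.890e-01 2.430e-02 3.410e+02]
pot blue [ 5.980e-01 -1.492e-01  5.180e-02  5.913e-01 -1.063e-01  2.780e-02
  2.900e+01]
pot yellow [ 6.034e-01 -3.071e-01  5.690e-02  5.977e-01 -3.316e-01  2.670e-02
  1.160e+02]
```

View pics/w3.png

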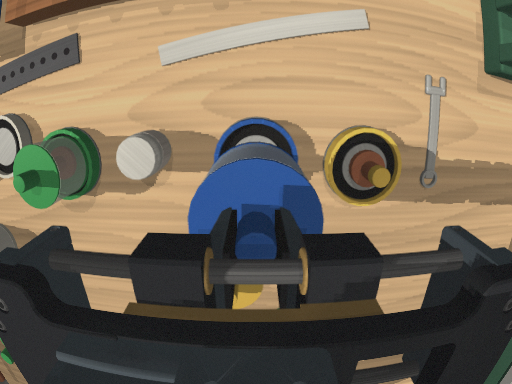

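The wrist view shows the blue cover held level over the blue pot at (256,150). The yellow electrode stands in its pot at (362,170). Roof and pot centres agree to within a millimetre, so I lower.

Call:
send_rows(
  increments=[
    {"x": 0, "y": 0, "z": 0.03, "wx": 0, "wy": 0, "wz": 0},
    {"x": 0, "y": 0, "z": 0.04, "wx": 0, "wy": 0, "wz": 0},
    {"x": 0, "y": 0, "z": 0.035, "wx": 0, "wy": 0, "wz": 0},
    {"x": 0, "y": 0, "z": 0.015, "wx": 0, "wy": 0, "wz": 0},
    {"x": 0, "y": 0, "z": 0, "wx": 0, "wy": 0, "wz": 0},
    {"x": 0, "y": 0, "z": 0, "wx": 0, "wy": 0, "wz": 0},
    {"x": 0, "y": 0, "z": 0, "wx": 0, "wy": 0, "wz": 0},
  ],
)

```text
clock: 20.1
ee_pos: [0.6126, -0.1544, 0.1303]
eef_rot: [0.001, 1.0, -0.0, 0.002]
wrist_force: [0.3, 0.1, -1.4]
opening: 0.0225
grip_force: 45.0
```

Call:
send_rows(
  increments=[
    {"x": 0, "y": 0, "z": 0.005, "wx": 0, "wy": 0, "wz": 0},
    {"x": 0, "y": 0, "z": 0, "wx": 0, "wy": 0, "wz": 0},
    {"x": 0, "y": 0, "z": 0.003, "wx": 0, "wy": 0, "wz": 0},
    {"x": 0, "y": 0, "z": 0, "wx": 0, "wy": 0, "wz": 0},
    {"x": 0, "y": 0, "z": 0, "wx": 0, "wy": 0, "wz": 0},
  ],
)

```text
clock: 20.52
ee_pos: [0.6111, -0.1536, 0.1201]
eef_rot: [0.0, 1.0, -0.0, 0.0]
wrist_force: [0.2, 0.0, -1.1]
opening: 0.0231
grip_force: 45.0
```

Call:
send_rows(
  increments=[
    {"x": 0, "y": 0, "z": 0.004, "wx": 0, "wy": 0, "wz": 0},
    {"x": 0, "y": 0, "z": 0, "wx": 0, "wy": 0, "wz": 0},
    {"x": 0, "y": 0, "z": 0.003, "wx": 0, "wy": 0, "wz": 0},
    {"x": 0, "y": 0, "z": 0, "wx": 0, "wy": 0, "wz": 0},
    {"x": 0, "y": 0, "z": 0, "wx": 0, "wy": 0, "wz": 0},
  ],
)

```text
clock: 20.93
ee_pos: [0.6109, -0.1536, 0.1127]
eef_rot: [-0.0, 1.0, -0.0, -0.0]
wrist_force: [0.1, 0.7, -1.1]
opening: 0.023
grip_force: 45.0
```

Call:
send_rows(
  increments=[
    {"x": 0, "y": 0, "z": 0.002, "wx": 0, "wy": 0, "wz": 0},
    {"x": 0, "y": 0, "z": 0, "wx": 0, "wy": 0, "wz": 0},
    {"x": 0, "y": 0, "z": 0.002, "wx": 0, "wy": 0, "wz": 0},
    {"x": 0, "y": 0, "z": 0, "wx": 0, "wy": 0, "wz": 0},
    {"x": 0, "y": 0, "z": 0, "wx": 0, "wy": 0, "wz": 0},
  ],
)

```text
clock: 21.35
ee_pos: [0.611, -0.1537, 0.1088]
eef_rot: [-0.0, 1.0, -0.0, -0.0]
wrist_force: [0.1, -0.2, -1.7]
opening: 0.0227
grip_force: 45.0
```

Call:
send_rows(
  increments=[
    {"x": 0, "y": 0, "z": 0.001, "wx": 0, "wy": 0, "wz": 0},
    {"x": 0, "y": 0, "z": 0, "wx": 0, "wy": 0, "wz": 0},
    {"x": 0, "y": 0, "z": 0.001, "wx": 0, "wy": 0, "wz": 0},
    {"x": 0, "y": 0, "z": 0, "wx": 0, "wy": 0, "wz": 0},
    {"x": 0, "y": 0, "z": 0, "wx": 0, "wy": 0, "wz": 0},
  ],
)

```text
clock: 21.77
ee_pos: [0.611, -0.1537, 0.1069]
eef_rot: [0.0, 1.0, -0.0, -0.0]
wrist_force: [0.1, -0.3, 0.0]
opening: 0.0228
grip_force: 45.0
```

Call:
send_rows(
  increments=[
    {"x": 0, "y": 0, "z": 0.001, "wx": 0, "wy": 0, "wz": 0},
    {"x": 0, "y": 0, "z": 0, "wx": 0, "wy": 0, "wz": 0},
    {"x": 0, "y": 0, "z": 0.001, "wx": 0, "wy": 0, "wz": 0},
    {"x": 0, "y": 0, "z": 0, "wx": 0, "wy": 0, "wz": 0},
    {"x": 0, "y": 0, "z": 0, "wx": 0, "wy": 0, "wz": 0},
  ],
)

```text
clock: 22.18
ee_pos: [0.6114, -0.1537, 0.1058]
eef_rot: [0.0, 1.0, -0.0, 0.001]
wrist_force: [-0.9, 0.2, 6.3]
opening: 0.023
grip_force: 45.0
```

Call:
send_rows(
  increments=[
    {"x": 0, "y": 0, "z": 0.001, "wx": 0, "wy": 0, "wz": 0},
    {"x": 0, "y": 0, "z": 0, "wx": 0, "wy": 0, "wz": 0},
    {"x": 0, "y": 0, "z": 0.001, "wx": 0, "wy": 0, "wz": 0},
    {"x": 0, "y": 0, "z": 0, "wx": 0, "wy": 0, "wz": 0},
    {"x": 0, "y": 0, "z": 0, "wx": 0, "wy": 0, "wz": 0},
  ],
)

```text
clock: 22.6
ee_pos: [0.6114, -0.1537, 0.1037]
eef_rot: [0.0, 1.0, -0.0, 0.001]
wrist_force: [-0.7, -0.4, 4.9]
opening: 0.0234
grip_force: 45.0
```

Call:
send_rows(
  increments=[
    {"x": 0, "y": 0, "z": 0.001, "wx": 0, "wy": 0, "wz": 0},
    {"x": 0, "y": 0, "z": 0, "wx": 0, "wy": 0, "wz": 0},
    {"x": 0, "y": 0, "z": 0.001, "wx": 0, "wy": 0, "wz": 0},
    {"x": 0, "y": 0, "z": 0, "wx": 0, "wy": 0, "wz": 0},
    {"x": 0, "y": 0, "z": 0, "wx": 0, "wy": 0, "wz": 0},
  ],
)

```text
clock: 23.02
ee_pos: [0.6113, -0.1537, 0.1016]
eef_rot: [0.0, 1.0, -0.0, 0.0]
wrist_force: [-0.9, 0.7, 5.1]
opening: 0.0233
grip_force: 45.0
```

Seal is yielding; 1.4 mm left.

Call:
send_rows(
  increments=[
    {"x": 0, "y": 0, "z": 0.001, "wx": 0, "wy": 0, "wz": 0},
    {"x": 0, "y": 0, "z": 0, "wx": 0, "wy": 0, "wz": 0},
    {"x": 0, "y": 0, "z": 0.001, "wx": 0, "wy": 0, "wz": 0},
    {"x": 0, "y": 0, "z": 0, "wx": 0, "wy": 0, "wz": 0},
    {"x": 0, "y": 0, "z": 0, "wx": 0, "wy": 0, "wz": 0},
  ],
)

```text
clock: 23.43
ee_pos: [0.6114, -0.1537, 0.1001]
eef_rot: [0.0, 1.0, -0.0, 0.001]
wrist_force: [-1.4, 1.2, 7.0]
opening: 0.023
grip_force: 45.0
```

Call:
send_rows(
  increments=[
    {"x": 0, "y": 0, "z": 0.001, "wx": 0, "wy": 0, "wz": 0},
    {"x": 0, "y": 0, "z": 0, "wx": 0, "wy": 0, "wz": 0},
    {"x": 0, "y": 0, "z": 0.0005, "wx": 0, "wy": 0, "wz": 0},
    {"x": 0, "y": 0, "z": 0, "wx": 0, "wy": 0, "wz": 0},
    {"x": 0, "y": 0, "z": 0, "wx": 0, "wy": 0, "wz": 0},
  ],
)

```text
clock: 23.85
ee_pos: [0.6117, -0.1537, 0.1001]
eef_rot: [0.0, 1.0, -0.0, 0.001]
wrist_force: [-3.5, 1.6, 13.7]
opening: 0.023
grip_force: 45.0
```

Call:
send_rows(
  increments=[
    {"x": 0, "y": 0, "z": -0.0015, "wx": 0, "wy": 0, "wz": 0},
    {"x": 0, "y": 0, "z": 0, "wx": 0, "wy": 0, "wz": 0},
    {"x": 0, "y": 0, "z": 0, "wx": 0, "wy": 0, "wz": 0},
    {"x": 0, "y": 0, "z": 0, "wx": 0, "wy": 0, "wz": 0},
    {"x": 0, "y": 0, "z": 0, "wx": 0, "wy": 0, "wz": 0},
    {"x": 0, "y": 0, "z": 0, "wx": 0, "wy": 0, "wz": 0},
  ],
  fingers=-0.3,
)

```text
clock: 24.35
ee_pos: [0.611, -0.1536, 0.0984]
eef_rot: [-0.0, 1.0, -0.0, -0.0]
wrist_force: [0.7, 0.4, 0.1]
opening: 0.0585
grip_force: 0.0
```

Call:
send_rows(
  increments=[
    {"x": 0, "y": 0, "z": -0.02, "wx": 0, "wy": 0, "wz": 0},
    {"x": 0, "y": 0, "z": -0.04, "wx": 0, "wy": 0, "wz": 0},
    {"x": 0, "y": 0, "z": -0.04, "wx": 0, "wy": 0, "wz": 0},
    {"x": 0, "y": 0, "z": -0.04, "wx": 0, "wy": 0, "wz": 0},
    {"x": -0.039, "y": -0.0087, "z": -0.01, "wx": 0, "wy": 0, "wz": 0},
    {"x": -0.039, "y": -0.0087, "z": 0, "wx": 0, "wy": 0, "wz": 0},
    {"x": -0.039, "y": -0.0087, "z": 0, "wx": 0, "wy": 0, "wz": 0},
    {"x": -0.039, "y": -0.0087, "z": 0, "wx": 0, "wy": 0, "wz": 0},
  ],
)

```text
clock: 25.02
ee_pos: [0.4534, -0.1184, 0.2489]
eef_rot: [0.0, 1.0, -0.0, 0.0]
wrist_force: [-0.5, -0.8, 0.3]
opening: 0.0591
grip_force: 0.0
```

Call:
send_rows(
  increments=[
    {"x": 0, "y": 0, "z": 0, "wx": 0, "wy": 0, "wz": 0},
    {"x": 0, "y": 0, "z": 0, "wx": 0, "wy": 0, "wz": 0},
    {"x": 0, "y": 0, "z": 0, "wx": 0, "wy": 0, "wz": 0},
  ],
)

```text
clock: 25.27
ee_pos: [0.4558, -0.119, 0.2495]
eef_rot: [0.0, 1.0, -0.0, 0.001]
wrist_force: [-0.9, -0.0, -0.2]
opening: 0.059
grip_force: 0.0
```

```bash
cat >> h.py <<'E'
HM=[("home",c,p,.055,.08,.11) for c,p in (("blue",(.6115,-.154)),("yellow",(.604,-.3086)),("white",(.649,.29)),("green",(.6105,.146)))]
ST=ST[:1]+HM
E
python3 -c "
from h import *
status()"
```

```text
[ 0.4558 -0.119   0.2495]
el yellow [ 6.028e-01 -3.094e-01  1.350e-02  6.019e-01 -3.063e-01  8.240e-02
  3.620e+02]
home blue [ 6.107e-01 -1.550e-01  4.550e-02  6.067e-01 -1.527e-01  9.260e-02
  4.373e+03]
home yellow [ 6.028e-01 -3.094e-01  1.350e-02  6.024e-01 -3.091e-01  8.280e-02
  2.800e+02]
home white None
home green [6.116e-01 1.430e-01 4.570e-02 6.260e-01 1.261e-01 1.007e-01 1.158e+03]
pot white [6.490e-01 2.884e-01 5.660e-02 6.507e-01 2.874e-01 2.320e-02 9.180e+02]
pot blue [ 6.105e-01 -1.549e-01  5.570e-02  5.736e-01 -1.343e-01  2.860e-02
  5.930e+02]
pot yellow [ 6.036e-01 -3.098e-01  5.740e-02  6.028e-01 -3.081e-01  2.820e-02
  1.226e+03]
knob white None
knob yellow [ 4.535e-01 -1.204e-01  1.200e-02  4.556e-01 -1.202e-01  1.144e-01
  4.310e+02]
knob blue None
knob green [6.102e-01 1.434e-01 1.200e-02 6.096e-01 1.365e-01 1.323e-01 1.830e+02]
top
el yellow [ 6.036e-01 -3.081e-01  1.370e-02  6.016e-01 -3.069e-01  8.150e-02
  5.000e+01]
home blue [ 6.098e-01 -1.516e-01  4.460e-02  6.109e-01 -1.524e-01  9.170e-02
  4.240e+02]
home yellow [ 6.019e-01 -3.076e-01  1.320e-02  6.029e-01 -3.085e-01  8.350e-02
  3.600e+01]
home white None
home green [6.115e-01 1.471e-01 4.520e-02 6.070e-01 1.445e-01 9.980e-02 4.310e+02]
pot white [6.489e-01 2.911e-01 5.660e-02 6.470e-01 2.900e-01 2.450e-02 3.360e+02]
pot blue [ 6.078e-01 -1.513e-01  5.280e-02  5.958e-01 -1.096e-01  2.810e-02
  3.500e+01]
pot yellow [ 6.028e-01 -3.081e-01  5.730e-02  6.062e-01 -3.047e-01  2.690e-02
  1.950e+02]
knob white [4.449e-01 3.874e-01 1.240e-02 4.440e-01 3.863e-01 1.125e-01 4.300e+01]
knob yellow None
knob blue None
knob green [6.102e-01 1.460e-01 1.130e-02 6.088e-01 1.460e-01 1.339e-01 4.200e+01]
```

Blue is home (roof at 92 mm). Yellow cover next.

Call:
send_rows(
  increments=[
    {"x": 0, "y": 0.001, "z": 0.04, "wx": 0, "wy": 0, "wz": 0},
    {"x": 0, "y": 0, "z": 0.04, "wx": 0, "wy": 0, "wz": 0},
    {"x": 0, "y": 0, "z": 0.04, "wx": 0, "wy": 0, "wz": 0},
    {"x": 0, "y": 0, "z": 0.03, "wx": 0, "wy": 0, "wz": 0},
    {"x": 0, "y": 0, "z": 0.011, "wx": 0, "wy": 0, "wz": 0},
    {"x": 0, "y": 0, "z": 0, "wx": 0, "wy": 0, "wz": 0},
    {"x": 0, "y": 0, "z": 0, "wx": 0, "wy": 0, "wz": 0},
    {"x": 0, "y": 0, "z": 0, "wx": 0, "wy": 0, "wz": 0},
  ],
)

```text
clock: 26.03
ee_pos: [0.4568, -0.1203, 0.0888]
eef_rot: [0.0, 1.0, -0.0, 0.001]
wrist_force: [-0.1, 0.1, -0.0]
opening: 0.059
grip_force: 0.0
```

Call:
send_rows(
  increments=[
    {"x": 0, "y": 0, "z": 0, "wx": 0, "wy": 0, "wz": 0},
    {"x": 0, "y": 0, "z": 0, "wx": 0, "wy": 0, "wz": 0},
    {"x": 0, "y": 0, "z": 0, "wx": 0, "wy": 0, "wz": 0},
    {"x": 0, "y": 0, "z": 0, "wx": 0, "wy": 0, "wz": 0},
    {"x": 0, "y": 0, "z": 0, "wx": 0, "wy": 0, "wz": 0},
    {"x": 0, "y": 0, "z": 0, "wx": 0, "wy": 0, "wz": 0},
    {"x": 0, "y": 0, "z": 0, "wx": 0, "wy": 0, "wz": 0},
    {"x": 0, "y": 0, "z": 0, "wx": 0, "wy": 0, "wz": 0},
  ],
  fingers=1,
  squeeze=45,
)

```text
clock: 26.7
ee_pos: [0.4551, -0.1198, 0.0881]
eef_rot: [-0.0, 1.0, -0.0, 0.0]
wrist_force: [-0.0, -0.2, 2.0]
opening: 0.0227
grip_force: 45.0
```

Call:
send_rows(
  increments=[
    {"x": 0, "y": 0, "z": -0.02, "wx": 0, "wy": 0, "wz": 0},
    {"x": 0, "y": 0, "z": -0.04, "wx": 0, "wy": 0, "wz": 0},
    {"x": 0, "y": 0, "z": -0.04, "wx": 0, "wy": 0, "wz": 0},
    {"x": 0, "y": 0, "z": -0.04, "wx": 0, "wy": 0, "wz": 0},
    {"x": 0, "y": 0, "z": -0.04, "wx": 0, "wy": 0, "wz": 0},
    {"x": 0, "y": 0, "z": 0, "wx": 0, "wy": 0, "wz": 0},
    {"x": 0, "y": 0, "z": 0, "wx": 0, "wy": 0, "wz": 0},
    {"x": 0, "y": 0, "z": 0, "wx": 0, "wy": 0, "wz": 0},
  ],
)

```text
clock: 27.37
ee_pos: [0.4542, -0.1196, 0.2667]
eef_rot: [-0.0, 1.0, -0.0, -0.001]
wrist_force: [0.9, -0.1, -1.8]
opening: 0.0229
grip_force: 45.0
```

Call:
send_rows(
  increments=[
    {"x": 0.0249, "y": 0.0315, "z": 0, "wx": 0, "wy": 0, "wz": 0},
    {"x": 0.0249, "y": 0.0315, "z": 0, "wx": 0, "wy": 0, "wz": 0},
    {"x": 0.0249, "y": 0.0315, "z": 0, "wx": 0, "wy": 0, "wz": 0},
    {"x": 0.0249, "y": 0.0315, "z": 0, "wx": 0, "wy": 0, "wz": 0},
    {"x": 0.0249, "y": 0.0315, "z": 0, "wx": 0, "wy": 0, "wz": 0},
    {"x": 0.0249, "y": 0.0315, "z": 0, "wx": 0, "wy": 0, "wz": 0},
    {"x": 0, "y": 0, "z": 0, "wx": 0, "wy": 0, "wz": 0},
    {"x": 0, "y": 0, "z": 0, "wx": 0, "wy": 0, "wz": 0},
  ],
)

```text
clock: 28.03
ee_pos: [0.6041, -0.3099, 0.2625]
eef_rot: [-0.002, 1.0, -0.001, -0.004]
wrist_force: [-0.3, -0.1, -2.2]
opening: 0.0234
grip_force: 45.0
```

Call:
send_rows(
  increments=[
    {"x": 0, "y": 0, "z": 0.02, "wx": 0, "wy": 0, "wz": 0},
    {"x": 0, "y": 0, "z": 0, "wx": 0, "wy": 0, "wz": 0},
    {"x": 0, "y": 0, "z": 0, "wx": 0, "wy": 0, "wz": 0},
    {"x": 0, "y": 0, "z": 0, "wx": 0, "wy": 0, "wz": 0},
  ],
)

```text
clock: 28.37
ee_pos: [0.6039, -0.308, 0.2482]
eef_rot: [-0.0, 1.0, 0.0, -0.0]
wrist_force: [0.8, 0.9, -1.9]
opening: 0.0231
grip_force: 45.0
```

```bash
python3 - <<'E'
from h import *
print(sense()["ee_pos"].round(4))
im,W=wcloud(); report(im,W,POT[2:]+[("roof","yellow",(.604,-.309),.06,.2,.33)])
E
```

```text
[ 0.6039 -0.308   0.2482]
pot yellow [ 6.086e-01 -3.103e-01  5.560e-02  6.443e-01 -3.113e-01  2.870e-02
  5.500e+02]
roof yellow [ 6.022e-01 -3.093e-01  4.570e-02  6.203e-01 -3.092e-01  2.411e-01
  7.996e+03]
```

Call:
send_rows(
  increments=[
    {"x": 0.001, "y": 0, "z": 0.03, "wx": 0, "wy": 0, "wz": 0},
    {"x": 0, "y": 0, "z": 0.04, "wx": 0, "wy": 0, "wz": 0},
    {"x": 0, "y": 0, "z": 0.035, "wx": 0, "wy": 0, "wz": 0},
    {"x": 0, "y": 0, "z": 0.015, "wx": 0, "wy": 0, "wz": 0},
    {"x": 0, "y": 0, "z": 0, "wx": 0, "wy": 0, "wz": 0},
    {"x": 0, "y": 0, "z": 0.006, "wx": 0, "wy": 0, "wz": 0},
    {"x": 0, "y": 0, "z": 0, "wx": 0, "wy": 0, "wz": 0},
    {"x": 0, "y": 0, "z": 0, "wx": 0, "wy": 0, "wz": 0},
  ],
)

```text
clock: 29.08
ee_pos: [0.6065, -0.3094, 0.1242]
eef_rot: [0.001, 1.0, -0.0, 0.002]
wrist_force: [-0.3, 0.6, -1.8]
opening: 0.0232
grip_force: 45.0
```

Call:
send_rows(
  increments=[
    {"x": 0, "y": 0, "z": 0.004, "wx": 0, "wy": 0, "wz": 0},
    {"x": 0, "y": 0, "z": 0, "wx": 0, "wy": 0, "wz": 0},
    {"x": 0, "y": 0, "z": 0.003, "wx": 0, "wy": 0, "wz": 0},
    {"x": 0, "y": 0, "z": 0, "wx": 0, "wy": 0, "wz": 0},
    {"x": 0, "y": 0, "z": 0, "wx": 0, "wy": 0, "wz": 0},
  ],
)

```text
clock: 29.5
ee_pos: [0.6054, -0.3088, 0.1149]
eef_rot: [-0.0, 1.0, -0.0, -0.0]
wrist_force: [0.8, 0.2, -1.6]
opening: 0.0225
grip_force: 45.0
```

Call:
send_rows(
  increments=[
    {"x": 0, "y": 0, "z": 0.002, "wx": 0, "wy": 0, "wz": 0},
    {"x": 0, "y": 0, "z": 0, "wx": 0, "wy": 0, "wz": 0},
    {"x": 0, "y": 0, "z": 0.002, "wx": 0, "wy": 0, "wz": 0},
    {"x": 0, "y": 0, "z": 0, "wx": 0, "wy": 0, "wz": 0},
    {"x": 0, "y": 0, "z": 0, "wx": 0, "wy": 0, "wz": 0},
  ],
)

```text
clock: 29.92
ee_pos: [0.6053, -0.3088, 0.1108]
eef_rot: [-0.0, 1.0, -0.0, -0.0]
wrist_force: [-0.4, -0.4, -1.9]
opening: 0.0231
grip_force: 45.0
```

Inside the rim; home is TCP z ≈ 0.1001, so 10.7 mm to go.

Call:
send_rows(
  increments=[
    {"x": 0, "y": 0, "z": 0.0015, "wx": 0, "wy": 0, "wz": 0},
    {"x": 0, "y": 0, "z": 0, "wx": 0, "wy": 0, "wz": 0},
    {"x": 0, "y": 0, "z": 0.0015, "wx": 0, "wy": 0, "wz": 0},
    {"x": 0, "y": 0, "z": 0, "wx": 0, "wy": 0, "wz": 0},
    {"x": 0, "y": 0, "z": 0, "wx": 0, "wy": 0, "wz": 0},
  ],
)

```text
clock: 30.33
ee_pos: [0.6054, -0.3089, 0.1079]
eef_rot: [0.0, 1.0, -0.0, -0.0]
wrist_force: [0.4, 0.5, -1.6]
opening: 0.023
grip_force: 45.0
```

Call:
send_rows(
  increments=[
    {"x": 0, "y": 0, "z": 0.001, "wx": 0, "wy": 0, "wz": 0},
    {"x": 0, "y": 0, "z": 0, "wx": 0, "wy": 0, "wz": 0},
    {"x": 0, "y": 0, "z": 0.001, "wx": 0, "wy": 0, "wz": 0},
    {"x": 0, "y": 0, "z": 0, "wx": 0, "wy": 0, "wz": 0},
    {"x": 0, "y": 0, "z": 0.001, "wx": 0, "wy": 0, "wz": 0},
    {"x": 0, "y": 0, "z": 0, "wx": 0, "wy": 0, "wz": 0},
  ],
)

```text
clock: 30.83
ee_pos: [0.6057, -0.3088, 0.1058]
eef_rot: [0.0, 1.0, -0.0, 0.0]
wrist_force: [-0.4, 1.4, 4.2]
opening: 0.0233
grip_force: 45.0
```

Call:
send_rows(
  increments=[
    {"x": 0, "y": 0, "z": 0.001, "wx": 0, "wy": 0, "wz": 0},
    {"x": 0, "y": 0, "z": 0, "wx": 0, "wy": 0, "wz": 0},
    {"x": 0, "y": 0, "z": 0.001, "wx": 0, "wy": 0, "wz": 0},
    {"x": 0, "y": 0, "z": 0, "wx": 0, "wy": 0, "wz": 0},
    {"x": 0, "y": 0, "z": 0.001, "wx": 0, "wy": 0, "wz": 0},
    {"x": 0, "y": 0, "z": 0, "wx": 0, "wy": 0, "wz": 0},
  ],
)

```text
clock: 31.33
ee_pos: [0.6057, -0.3088, 0.1025]
eef_rot: [0.0, 1.0, -0.0, 0.0]
wrist_force: [-1.2, 1.3, 4.7]
opening: 0.0233
grip_force: 45.0
```

Call:
send_rows(
  increments=[
    {"x": 0, "y": 0, "z": 0.001, "wx": 0, "wy": 0, "wz": 0},
    {"x": 0, "y": 0, "z": 0, "wx": 0, "wy": 0, "wz": 0},
    {"x": 0, "y": 0, "z": 0.001, "wx": 0, "wy": 0, "wz": 0},
    {"x": 0, "y": 0, "z": 0, "wx": 0, "wy": 0, "wz": 0},
    {"x": 0, "y": 0, "z": 0, "wx": 0, "wy": 0, "wz": 0},
  ],
)

```text
clock: 31.75
ee_pos: [0.6056, -0.3088, 0.1003]
eef_rot: [0.0, 1.0, -0.0, 0.0]
wrist_force: [-1.1, 1.7, 5.1]
opening: 0.0229
grip_force: 45.0
```

Call:
send_rows(
  increments=[
    {"x": 0, "y": 0, "z": 0.001, "wx": 0, "wy": 0, "wz": 0},
    {"x": 0, "y": 0, "z": 0, "wx": 0, "wy": 0, "wz": 0},
    {"x": 0, "y": 0, "z": 0.0008, "wx": 0, "wy": 0, "wz": 0},
    {"x": 0, "y": 0, "z": 0, "wx": 0, "wy": 0, "wz": 0},
    {"x": 0, "y": 0, "z": 0, "wx": 0, "wy": 0, "wz": 0},
  ],
)

```text
clock: 32.17
ee_pos: [0.6058, -0.3089, 0.0998]
eef_rot: [0.0, 1.0, -0.0, 0.001]
wrist_force: [-2.4, 2.4, 9.8]
opening: 0.023
grip_force: 45.0
```

Call:
send_rows(
  increments=[
    {"x": 0, "y": 0, "z": -0.0015, "wx": 0, "wy": 0, "wz": 0},
    {"x": 0, "y": 0, "z": 0, "wx": 0, "wy": 0, "wz": 0},
    {"x": 0, "y": 0, "z": 0, "wx": 0, "wy": 0, "wz": 0},
    {"x": 0, "y": 0, "z": 0, "wx": 0, "wy": 0, "wz": 0},
    {"x": 0, "y": 0, "z": 0, "wx": 0, "wy": 0, "wz": 0},
    {"x": 0, "y": 0, "z": 0, "wx": 0, "wy": 0, "wz": 0},
  ],
  fingers=-0.3,
)

```text
clock: 32.67
ee_pos: [0.6053, -0.3089, 0.0991]
eef_rot: [-0.0, 1.0, -0.0, -0.0]
wrist_force: [0.7, -0.1, 0.2]
opening: 0.0579
grip_force: 0.0
```

Call:
send_rows(
  increments=[
    {"x": 0, "y": 0, "z": -0.02, "wx": 0, "wy": 0, "wz": 0},
    {"x": 0, "y": 0, "z": -0.04, "wx": 0, "wy": 0, "wz": 0},
    {"x": 0, "y": 0, "z": -0.04, "wx": 0, "wy": 0, "wz": 0},
    {"x": 0, "y": 0, "z": -0.04, "wx": 0, "wy": 0, "wz": 0},
    {"x": 0.001, "y": -0.04, "z": -0.01, "wx": 0, "wy": 0, "wz": 0},
    {"x": 0.001, "y": -0.041, "z": 0, "wx": 0, "wy": 0, "wz": 0},
    {"x": 0.001, "y": -0.041, "z": 0, "wx": 0, "wy": 0, "wz": 0},
    {"x": 0.001, "y": -0.041, "z": 0, "wx": 0, "wy": 0, "wz": 0},
  ],
)

```text
clock: 33.33
ee_pos: [0.6093, -0.1445, 0.25]
eef_rot: [0.0, 1.0, -0.001, 0.0]
wrist_force: [0.1, 0.8, 0.7]
opening: 0.0594
grip_force: 0.0
```

Call:
send_rows(
  increments=[
    {"x": 0.001, "y": -0.041, "z": 0, "wx": 0, "wy": 0, "wz": 0},
    {"x": 0, "y": -0.041, "z": 0, "wx": 0, "wy": 0, "wz": 0},
    {"x": 0, "y": -0.041, "z": 0, "wx": 0, "wy": 0, "wz": 0},
    {"x": 0, "y": -0.041, "z": 0, "wx": 0, "wy": 0, "wz": 0},
    {"x": 0, "y": -0.041, "z": 0, "wx": 0, "wy": 0, "wz": 0},
    {"x": 0, "y": -0.041, "z": 0, "wx": 0, "wy": 0, "wz": 0},
    {"x": 0, "y": -0.041, "z": 0, "wx": 0, "wy": 0, "wz": 0},
    {"x": 0, "y": -0.004, "z": 0, "wx": 0, "wy": 0, "wz": 0},
  ],
)

```text
clock: 34.0
ee_pos: [0.61, 0.1519, 0.2493]
eef_rot: [-0.002, 1.0, 0.003, -0.0]
wrist_force: [0.3, -0.2, -0.7]
opening: 0.0594
grip_force: 0.0
```

Call:
send_rows(
  increments=[
    {"x": 0, "y": 0, "z": 0, "wx": 0, "wy": 0, "wz": 0},
    {"x": 0, "y": 0, "z": 0, "wx": 0, "wy": 0, "wz": 0},
    {"x": 0, "y": 0, "z": 0, "wx": 0, "wy": 0, "wz": 0},
  ],
)

```text
clock: 34.25
ee_pos: [0.6106, 0.1437, 0.2495]
eef_rot: [0.0, 1.0, -0.001, -0.0]
wrist_force: [0.5, 0.3, -0.6]
opening: 0.0595
grip_force: 0.0
```

```bash
python3 -c "
from h import *
status()"
```

```text
[0.6106 0.1437 0.2495]
el yellow None
home blue [ 6.149e-01 -1.578e-01  4.600e-02  6.220e-01 -1.489e-01  9.260e-02
  1.876e+03]
home yellow None
home white None
home green [6.123e-01 1.442e-01 4.530e-02 6.167e-01 1.449e-01 1.007e-01 4.217e+03]
pot white [6.487e-01 2.888e-01 5.680e-02 6.498e-01 2.873e-01 2.340e-02 2.612e+03]
pot blue [ 6.117e-01 -1.534e-01  5.620e-02  6.249e-01 -1.169e-01  2.830e-02
  5.440e+02]
pot yellow [ 6.035e-01 -3.074e-01  5.620e-02  6.360e-01 -2.818e-01  2.800e-02
  2.210e+02]
knob white None
knob yellow None
knob blue None
knob green [6.107e-01 1.444e-01 1.200e-02 6.121e-01 1.446e-01 1.346e-01 4.530e+02]
top
el yellow [ 6.041e-01 -3.089e-01  3.000e-02  6.017e-01 -3.066e-01  9.120e-02
  1.850e+02]
home blue [ 6.139e-01 -1.557e-01  4.490e-02  6.131e-01 -1.555e-01  9.210e-02
  4.320e+02]
home yellow [ 6.045e-01 -3.083e-01  4.570e-02  6.022e-01 -3.061e-01  9.170e-02
  4.850e+02]
home white None
home green [6.088e-01 1.485e-01 4.240e-02 5.910e-01 1.545e-01 9.990e-02 2.050e+02]
pot white [6.485e-01 2.916e-01 5.560e-02 6.399e-01 3.183e-01 2.570e-02 1.100e+02]
pot blue [ 6.073e-01 -1.513e-01  5.280e-02  5.742e-01 -1.242e-01  2.700e-02
  5.400e+01]
pot yellow [ 6.031e-01 -3.066e-01  5.650e-02  5.777e-01 -2.766e-01  2.720e-02
  1.100e+02]
knob white [4.450e-01 3.863e-01 1.160e-02 4.440e-01 3.866e-01 1.147e-01 4.200e+01]
knob yellow None
knob blue None
knob green [6.074e-01 1.459e-01 1.020e-02 6.051e-01 1.457e-01 1.318e-01 2.600e+01]
```

Yellow is home. The blue cover has shifted a few mm within its rim but is still down. Now the green cover: grip its knob and press.

Call:
send_rows(
  increments=[
    {"x": 0, "y": -0.001, "z": 0.04, "wx": 0, "wy": 0, "wz": 0},
    {"x": 0, "y": 0, "z": 0.04, "wx": 0, "wy": 0, "wz": 0},
    {"x": 0, "y": 0, "z": 0.035, "wx": 0, "wy": 0, "wz": 0},
    {"x": 0, "y": 0, "z": 0.02, "wx": 0, "wy": 0, "wz": 0},
    {"x": 0, "y": 0, "z": 0.005, "wx": 0, "wy": 0, "wz": 0},
    {"x": 0, "y": 0, "z": 0, "wx": 0, "wy": 0, "wz": 0},
    {"x": 0, "y": 0, "z": 0, "wx": 0, "wy": 0, "wz": 0},
    {"x": 0, "y": 0, "z": 0, "wx": 0, "wy": 0, "wz": 0},
  ],
)

```text
clock: 35.02
ee_pos: [0.6122, 0.146, 0.1119]
eef_rot: [-0.0, 1.0, -0.0, 0.002]
wrist_force: [0.6, 0.0, 0.5]
opening: 0.0593
grip_force: 0.0
```

Call:
send_rows(
  increments=[
    {"x": 0, "y": 0, "z": 0, "wx": 0, "wy": 0, "wz": 0},
    {"x": 0, "y": 0, "z": 0, "wx": 0, "wy": 0, "wz": 0},
    {"x": 0, "y": 0, "z": 0, "wx": 0, "wy": 0, "wz": 0},
    {"x": 0, "y": 0, "z": 0, "wx": 0, "wy": 0, "wz": 0},
    {"x": 0, "y": 0, "z": 0, "wx": 0, "wy": 0, "wz": 0},
    {"x": 0, "y": 0, "z": 0, "wx": 0, "wy": 0, "wz": 0},
    {"x": 0, "y": 0, "z": 0, "wx": 0, "wy": 0, "wz": 0},
    {"x": 0, "y": 0, "z": 0, "wx": 0, "wy": 0, "wz": 0},
  ],
  fingers=1,
  squeeze=45,
)

```text
clock: 35.68
ee_pos: [0.6106, 0.1461, 0.1098]
eef_rot: [0.0, 1.0, -0.0, 0.0]
wrist_force: [-0.0, -0.3, 0.7]
opening: 0.0227
grip_force: 45.0
```

Call:
send_rows(
  increments=[
    {"x": 0, "y": 0, "z": 0.001, "wx": 0, "wy": 0, "wz": 0},
    {"x": 0, "y": 0, "z": 0, "wx": 0, "wy": 0, "wz": 0},
    {"x": 0, "y": 0, "z": 0.001, "wx": 0, "wy": 0, "wz": 0},
    {"x": 0, "y": 0, "z": 0, "wx": 0, "wy": 0, "wz": 0},
    {"x": 0, "y": 0, "z": 0, "wx": 0, "wy": 0, "wz": 0},
  ],
)

```text
clock: 36.1
ee_pos: [0.6107, 0.1461, 0.1082]
eef_rot: [0.0, 1.0, -0.0, 0.0]
wrist_force: [-0.2, -2.3, 5.7]
opening: 0.0228
grip_force: 45.0
```

Call:
send_rows(
  increments=[
    {"x": 0, "y": 0, "z": 0.001, "wx": 0, "wy": 0, "wz": 0},
    {"x": 0, "y": 0, "z": 0, "wx": 0, "wy": 0, "wz": 0},
    {"x": 0, "y": 0, "z": 0.001, "wx": 0, "wy": 0, "wz": 0},
    {"x": 0, "y": 0, "z": 0, "wx": 0, "wy": 0, "wz": 0},
    {"x": 0, "y": 0, "z": 0.001, "wx": 0, "wy": 0, "wz": 0},
    {"x": 0, "y": 0, "z": 0, "wx": 0, "wy": 0, "wz": 0},
  ],
)

```text
clock: 36.6
ee_pos: [0.6106, 0.1461, 0.105]
eef_rot: [0.0, 1.0, -0.0, 0.0]
wrist_force: [-1.6, -1.6, 4.4]
opening: 0.0228
grip_force: 45.0
```

Call:
send_rows(
  increments=[
    {"x": 0, "y": 0, "z": 0.001, "wx": 0, "wy": 0, "wz": 0},
    {"x": 0, "y": 0, "z": 0, "wx": 0, "wy": 0, "wz": 0},
    {"x": 0, "y": 0, "z": 0.001, "wx": 0, "wy": 0, "wz": 0},
    {"x": 0, "y": 0, "z": 0, "wx": 0, "wy": 0, "wz": 0},
    {"x": 0, "y": 0, "z": 0, "wx": 0, "wy": 0, "wz": 0},
  ],
)

```text
clock: 37.02
ee_pos: [0.6107, 0.1461, 0.103]
eef_rot: [0.0, 1.0, -0.0, 0.0]
wrist_force: [-1.6, -1.0, 4.8]
opening: 0.0233
grip_force: 45.0
```

Call:
send_rows(
  increments=[
    {"x": 0, "y": 0, "z": 0.001, "wx": 0, "wy": 0, "wz": 0},
    {"x": 0, "y": 0, "z": 0, "wx": 0, "wy": 0, "wz": 0},
    {"x": 0, "y": 0, "z": 0.001, "wx": 0, "wy": 0, "wz": 0},
    {"x": 0, "y": 0, "z": 0, "wx": 0, "wy": 0, "wz": 0},
    {"x": 0, "y": 0, "z": 0, "wx": 0, "wy": 0, "wz": 0},
  ],
)

```text
clock: 37.43
ee_pos: [0.6108, 0.1461, 0.1017]
eef_rot: [0.0, 1.0, -0.0, 0.001]
wrist_force: [-1.1, -1.9, 8.5]
opening: 0.0233
grip_force: 45.0
```

Call:
send_rows(
  increments=[
    {"x": 0, "y": 0, "z": 0.001, "wx": 0, "wy": 0, "wz": 0},
    {"x": 0, "y": 0, "z": 0, "wx": 0, "wy": 0, "wz": 0},
    {"x": 0, "y": 0, "z": 0, "wx": 0, "wy": 0, "wz": 0},
    {"x": 0, "y": 0, "z": 0, "wx": 0, "wy": 0, "wz": 0},
  ],
)

```text
clock: 37.77
ee_pos: [0.611, 0.1461, 0.1016]
eef_rot: [-0.0, 1.0, -0.0, 0.001]
wrist_force: [-2.8, -0.8, 12.1]
opening: 0.0229
grip_force: 45.0
```

Call:
send_rows(
  increments=[
    {"x": 0, "y": 0, "z": -0.0015, "wx": 0, "wy": 0, "wz": 0},
    {"x": 0, "y": 0, "z": 0, "wx": 0, "wy": 0, "wz": 0},
    {"x": 0, "y": 0, "z": 0, "wx": 0, "wy": 0, "wz": 0},
    {"x": 0, "y": 0, "z": 0, "wx": 0, "wy": 0, "wz": 0},
    {"x": 0, "y": 0, "z": 0, "wx": 0, "wy": 0, "wz": 0},
    {"x": 0, "y": 0, "z": 0, "wx": 0, "wy": 0, "wz": 0},
  ],
  fingers=-0.3,
)

```text
clock: 38.27
ee_pos: [0.6104, 0.1462, 0.1006]
eef_rot: [0.0, 1.0, -0.0, -0.0]
wrist_force: [-0.2, 0.8, 0.0]
opening: 0.0582
grip_force: 0.0
```

Call:
send_rows(
  increments=[
    {"x": 0, "y": 0, "z": -0.02, "wx": 0, "wy": 0, "wz": 0},
    {"x": 0, "y": 0, "z": -0.04, "wx": 0, "wy": 0, "wz": 0},
    {"x": 0, "y": 0, "z": -0.04, "wx": 0, "wy": 0, "wz": 0},
    {"x": 0, "y": 0, "z": -0.04, "wx": 0, "wy": 0, "wz": 0},
  ],
)

```text
clock: 38.6
ee_pos: [0.6101, 0.1461, 0.2422]
eef_rot: [0.0, 1.0, -0.0, -0.001]
wrist_force: [0.5, 0.4, -0.8]
opening: 0.0593
grip_force: 0.0
```

Call:
send_rows(
  increments=[
    {"x": -0.0236, "y": -0.0342, "z": 0, "wx": 0, "wy": 0, "wz": 0},
    {"x": -0.0236, "y": -0.0342, "z": 0, "wx": 0, "wy": 0, "wz": 0},
    {"x": -0.0236, "y": -0.0342, "z": 0, "wx": 0, "wy": 0, "wz": 0},
    {"x": -0.0236, "y": -0.0342, "z": 0, "wx": 0, "wy": 0, "wz": 0},
    {"x": -0.0236, "y": -0.0342, "z": 0, "wx": 0, "wy": 0, "wz": 0},
    {"x": -0.0236, "y": -0.0342, "z": 0, "wx": 0, "wy": 0, "wz": 0},
    {"x": -0.0236, "y": -0.0342, "z": 0, "wx": 0, "wy": 0, "wz": 0},
    {"x": 0, "y": 0, "z": 0, "wx": 0, "wy": 0, "wz": 0},
  ],
)

```text
clock: 39.27
ee_pos: [0.4409, 0.3912, 0.2409]
eef_rot: [-0.002, 1.0, 0.003, -0.001]
wrist_force: [1.4, 0.3, 0.3]
opening: 0.0595
grip_force: 0.0
```

Call:
send_rows(
  increments=[
    {"x": 0, "y": 0, "z": 0, "wx": 0, "wy": 0, "wz": 0},
    {"x": 0, "y": 0, "z": 0, "wx": 0, "wy": 0, "wz": 0},
    {"x": 0, "y": 0, "z": 0, "wx": 0, "wy": 0, "wz": 0},
  ],
)

```text
clock: 39.52
ee_pos: [0.4461, 0.3846, 0.241]
eef_rot: [0.0, 1.0, -0.001, 0.0]
wrist_force: [0.3, 0.3, 0.1]
opening: 0.0591
grip_force: 0.0
```

```bash
python3 -c "
from h import *
status()"
```

```text
[0.4461 0.3846 0.241 ]
el yellow None
home blue None
home yellow None
home white None
home green [6.111e-01 1.455e-01 4.570e-02 6.054e-01 1.547e-01 9.260e-02 2.545e+03]
pot white [6.482e-01 2.889e-01 5.710e-02 6.416e-01 2.886e-01 2.310e-02 2.390e+03]
pot blue None
pot yellow None
knob white [4.454e-01 3.850e-01 1.170e-02 4.459e-01 3.855e-01 1.146e-01 3.970e+02]
knob yellow None
knob blue None
knob green [6.107e-01 1.456e-01 1.220e-02 6.095e-01 1.491e-01 1.260e-01 3.150e+02]
top
el yellow [ 6.039e-01 -3.089e-01  3.000e-02  6.010e-01 -3.068e-01  9.210e-02
  1.810e+02]
home blue [ 6.138e-01 -1.555e-01  4.490e-02  6.113e-01 -1.552e-01  9.150e-02
  4.540e+02]
home yellow [ 6.046e-01 -3.078e-01  4.590e-02  6.021e-01 -3.055e-01  9.200e-02
  4.920e+02]
home white None
home green [6.099e-01 1.464e-01 4.480e-02 6.061e-01 1.435e-01 9.110e-02 4.400e+02]
pot white [6.481e-01 2.907e-01 5.610e-02 6.471e-01 2.897e-01 2.420e-02 3.310e+02]
pot blue [ 6.073e-01 -1.512e-01  5.320e-02  5.751e-01 -1.202e-01  2.760e-02
  6.000e+01]
pot yellow [ 6.030e-01 -3.068e-01  5.640e-02  5.749e-01 -2.788e-01  2.650e-02
  1.090e+02]
knob white None
knob yellow None
knob blue None
knob green [6.098e-01 1.464e-01 1.130e-02 6.098e-01 1.465e-01 1.244e-01 4.000e+01]
```

Green is home. White cover: grasp, lift, and carry toward the white pot.

Call:
send_rows(
  increments=[
    {"x": 0, "y": -0.001, "z": 0.04, "wx": 0, "wy": 0, "wz": 0},
    {"x": 0, "y": 0, "z": 0.04, "wx": 0, "wy": 0, "wz": 0},
    {"x": 0, "y": 0, "z": 0.04, "wx": 0, "wy": 0, "wz": 0},
    {"x": 0, "y": 0, "z": 0.022, "wx": 0, "wy": 0, "wz": 0},
    {"x": 0, "y": 0, "z": 0.01, "wx": 0, "wy": 0, "wz": 0},
    {"x": 0, "y": 0, "z": 0, "wx": 0, "wy": 0, "wz": 0},
    {"x": 0, "y": 0, "z": 0, "wx": 0, "wy": 0, "wz": 0},
    {"x": 0, "y": 0, "z": 0, "wx": 0, "wy": 0, "wz": 0},
  ],
)

```text
clock: 40.28
ee_pos: [0.447, 0.3873, 0.0912]
eef_rot: [-0.001, 1.0, -0.0, 0.002]
wrist_force: [-0.0, 0.0, -0.2]
opening: 0.0593
grip_force: 0.0
```

Call:
send_rows(
  increments=[
    {"x": 0, "y": 0, "z": 0, "wx": 0, "wy": 0, "wz": 0},
    {"x": 0, "y": 0, "z": 0, "wx": 0, "wy": 0, "wz": 0},
    {"x": 0, "y": 0, "z": 0, "wx": 0, "wy": 0, "wz": 0},
    {"x": 0, "y": 0, "z": 0, "wx": 0, "wy": 0, "wz": 0},
    {"x": 0, "y": 0, "z": 0, "wx": 0, "wy": 0, "wz": 0},
    {"x": 0, "y": 0, "z": 0, "wx": 0, "wy": 0, "wz": 0},
    {"x": 0, "y": 0, "z": 0, "wx": 0, "wy": 0, "wz": 0},
    {"x": 0, "y": 0, "z": 0, "wx": 0, "wy": 0, "wz": 0},
  ],
  fingers=1,
  squeeze=45,
)

```text
clock: 40.95
ee_pos: [0.4454, 0.3865, 0.0893]
eef_rot: [0.0, 1.0, -0.0, 0.0]
wrist_force: [0.2, -1.4, 2.1]
opening: 0.0231
grip_force: 45.0
```

Call:
send_rows(
  increments=[
    {"x": 0, "y": 0, "z": -0.02, "wx": 0, "wy": 0, "wz": 0},
    {"x": 0, "y": 0, "z": -0.04, "wx": 0, "wy": 0, "wz": 0},
    {"x": 0, "y": 0, "z": -0.04, "wx": 0, "wy": 0, "wz": 0},
    {"x": 0, "y": 0, "z": -0.04, "wx": 0, "wy": 0, "wz": 0},
    {"x": 0, "y": 0, "z": -0.02, "wx": 0, "wy": 0, "wz": 0},
    {"x": 0, "y": 0, "z": 0, "wx": 0, "wy": 0, "wz": 0},
    {"x": 0, "y": 0, "z": 0, "wx": 0, "wy": 0, "wz": 0},
    {"x": 0, "y": 0, "z": 0, "wx": 0, "wy": 0, "wz": 0},
  ],
)

```text
clock: 41.62
ee_pos: [0.4445, 0.3859, 0.2471]
eef_rot: [0.001, 1.0, -0.0, -0.001]
wrist_force: [0.6, 0.4, -2.1]
opening: 0.023
grip_force: 45.0
```

Call:
send_rows(
  increments=[
    {"x": 0.0339, "y": 0.016, "z": 0, "wx": 0, "wy": 0, "wz": 0},
    {"x": 0.0339, "y": 0.016, "z": 0, "wx": 0, "wy": 0, "wz": 0},
    {"x": 0.0339, "y": 0.016, "z": 0, "wx": 0, "wy": 0, "wz": 0},
    {"x": 0.0339, "y": 0.016, "z": 0, "wx": 0, "wy": 0, "wz": 0},
    {"x": 0.0339, "y": 0.016, "z": 0, "wx": 0, "wy": 0, "wz": 0},
    {"x": 0.0339, "y": 0.016, "z": 0, "wx": 0, "wy": 0, "wz": 0},
    {"x": 0, "y": 0, "z": 0, "wx": 0, "wy": 0, "wz": 0},
    {"x": 0, "y": 0, "z": 0, "wx": 0, "wy": 0, "wz": 0},
  ],
)

```text
clock: 42.28
ee_pos: [0.6493, 0.2888, 0.2447]
eef_rot: [0.001, 1.0, -0.002, -0.003]
wrist_force: [-0.4, 0.5, -1.5]
opening: 0.0229
grip_force: 45.0
```

Call:
send_rows(
  increments=[
    {"x": 0, "y": 0, "z": 0, "wx": 0, "wy": 0, "wz": 0},
    {"x": 0, "y": 0, "z": 0, "wx": 0, "wy": 0, "wz": 0},
    {"x": 0, "y": 0, "z": 0, "wx": 0, "wy": 0, "wz": 0},
    {"x": 0, "y": 0, "z": 0, "wx": 0, "wy": 0, "wz": 0},
  ],
)

```text
clock: 42.62
ee_pos: [0.6477, 0.2914, 0.2494]
eef_rot: [0.0, 1.0, 0.001, -0.0]
wrist_force: [-0.1, 0.4, -1.9]
opening: 0.0229
grip_force: 45.0
```

```bash
python3 - <<'E'
from h import *
print(sense()["ee_pos"].round(4))
im,W=wcloud(); report(im,W,POT[:1]+[("roof","white",(.649,.29),.06,.2,.26)]); cv2.imwrite("pics/w4.png",im[:,:,::-1])
E
```

```text
[0.6477 0.2914 0.2494]
pot white [6.539e-01 2.891e-01 5.560e-02 6.820e-01 2.905e-01 2.850e-02 6.710e+02]
roof white [6.501e-01 2.898e-01 4.500e-02 6.699e-01 2.914e-01 2.409e-01 6.593e+03]
```

View pics/w4.png

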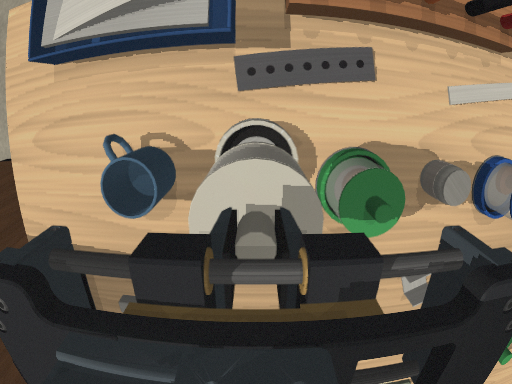

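The white cover is level above the white pot at (257,150) and clear of the mug at (138,180). Lowering.

Call:
send_rows(
  increments=[
    {"x": -0.001, "y": 0, "z": 0.03, "wx": 0, "wy": 0, "wz": 0},
    {"x": 0, "y": 0, "z": 0.04, "wx": 0, "wy": 0, "wz": 0},
    {"x": 0, "y": 0, "z": 0.035, "wx": 0, "wy": 0, "wz": 0},
    {"x": 0, "y": 0, "z": 0.015, "wx": 0, "wy": 0, "wz": 0},
    {"x": 0, "y": 0, "z": 0, "wx": 0, "wy": 0, "wz": 0},
    {"x": 0, "y": 0, "z": 0.005, "wx": 0, "wy": 0, "wz": 0},
    {"x": 0, "y": 0, "z": 0, "wx": 0, "wy": 0, "wz": 0},
    {"x": 0, "y": 0, "z": 0, "wx": 0, "wy": 0, "wz": 0},
  ],
)

```text
clock: 43.33
ee_pos: [0.6487, 0.2911, 0.1263]
eef_rot: [-0.001, 1.0, 0.0, 0.002]
wrist_force: [-0.0, 0.7, 0.0]
opening: 0.0234
grip_force: 45.0
```

Call:
send_rows(
  increments=[
    {"x": 0, "y": 0, "z": 0.003, "wx": 0, "wy": 0, "wz": 0},
    {"x": 0, "y": 0, "z": 0, "wx": 0, "wy": 0, "wz": 0},
    {"x": 0, "y": 0, "z": 0.003, "wx": 0, "wy": 0, "wz": 0},
    {"x": 0, "y": 0, "z": 0, "wx": 0, "wy": 0, "wz": 0},
    {"x": 0, "y": 0, "z": 0, "wx": 0, "wy": 0, "wz": 0},
  ],
)

```text
clock: 43.75
ee_pos: [0.6477, 0.2905, 0.118]
eef_rot: [0.0, 1.0, -0.0, -0.0]
wrist_force: [0.2, -0.0, -0.2]
opening: 0.0235
grip_force: 45.0
```

Call:
send_rows(
  increments=[
    {"x": 0, "y": 0, "z": 0.002, "wx": 0, "wy": 0, "wz": 0},
    {"x": 0, "y": 0, "z": 0, "wx": 0, "wy": 0, "wz": 0},
    {"x": 0, "y": 0, "z": 0.002, "wx": 0, "wy": 0, "wz": 0},
    {"x": 0, "y": 0, "z": 0, "wx": 0, "wy": 0, "wz": 0},
    {"x": 0, "y": 0, "z": 0, "wx": 0, "wy": 0, "wz": 0},
  ],
)

```text
clock: 44.17
ee_pos: [0.6477, 0.2905, 0.1139]
eef_rot: [0.0, 1.0, -0.0, -0.0]
wrist_force: [0.1, 0.2, -0.5]
opening: 0.0227
grip_force: 45.0
```

Call:
send_rows(
  increments=[
    {"x": 0, "y": 0, "z": 0.0015, "wx": 0, "wy": 0, "wz": 0},
    {"x": 0, "y": 0, "z": 0, "wx": 0, "wy": 0, "wz": 0},
    {"x": 0, "y": 0, "z": 0.0015, "wx": 0, "wy": 0, "wz": 0},
    {"x": 0, "y": 0, "z": 0, "wx": 0, "wy": 0, "wz": 0},
    {"x": 0, "y": 0, "z": 0.001, "wx": 0, "wy": 0, "wz": 0},
    {"x": 0, "y": 0, "z": 0, "wx": 0, "wy": 0, "wz": 0},
  ],
)

```text
clock: 44.67
ee_pos: [0.6477, 0.2905, 0.1099]
eef_rot: [0.0, 1.0, -0.0, -0.0]
wrist_force: [0.3, -0.0, -1.8]
opening: 0.0232
grip_force: 45.0
```

Call:
send_rows(
  increments=[
    {"x": 0, "y": 0, "z": 0.001, "wx": 0, "wy": 0, "wz": 0},
    {"x": 0, "y": 0, "z": 0, "wx": 0, "wy": 0, "wz": 0},
    {"x": 0, "y": 0, "z": 0.001, "wx": 0, "wy": 0, "wz": 0},
    {"x": 0, "y": 0, "z": 0, "wx": 0, "wy": 0, "wz": 0},
    {"x": 0, "y": 0, "z": 0.001, "wx": 0, "wy": 0, "wz": 0},
    {"x": 0, "y": 0, "z": 0, "wx": 0, "wy": 0, "wz": 0},
  ],
)

```text
clock: 45.17
ee_pos: [0.6479, 0.2905, 0.1077]
eef_rot: [-0.0, 1.0, -0.0, 0.0]
wrist_force: [-0.6, -1.5, 1.8]
opening: 0.0229
grip_force: 45.0
```

Call:
send_rows(
  increments=[
    {"x": 0, "y": 0, "z": 0.001, "wx": 0, "wy": 0, "wz": 0},
    {"x": 0, "y": 0, "z": 0, "wx": 0, "wy": 0, "wz": 0},
    {"x": 0, "y": 0, "z": 0.001, "wx": 0, "wy": 0, "wz": 0},
    {"x": 0, "y": 0, "z": 0, "wx": 0, "wy": 0, "wz": 0},
    {"x": 0, "y": 0, "z": 0.001, "wx": 0, "wy": 0, "wz": 0},
    {"x": 0, "y": 0, "z": 0, "wx": 0, "wy": 0, "wz": 0},
  ],
)

```text
clock: 45.67
ee_pos: [0.6479, 0.2905, 0.1052]
eef_rot: [-0.0, 1.0, -0.0, 0.001]
wrist_force: [-1.9, -0.3, 4.9]
opening: 0.0231
grip_force: 45.0
```

Call:
send_rows(
  increments=[
    {"x": 0, "y": 0, "z": 0.001, "wx": 0, "wy": 0, "wz": 0},
    {"x": 0, "y": 0, "z": 0, "wx": 0, "wy": 0, "wz": 0},
    {"x": 0, "y": 0, "z": 0.001, "wx": 0, "wy": 0, "wz": 0},
    {"x": 0, "y": 0, "z": 0, "wx": 0, "wy": 0, "wz": 0},
    {"x": 0, "y": 0, "z": 0, "wx": 0, "wy": 0, "wz": 0},
  ],
)

```text
clock: 46.08
ee_pos: [0.648, 0.2905, 0.1032]
eef_rot: [-0.0, 1.0, -0.0, 0.001]
wrist_force: [-2.4, -1.2, 5.7]
opening: 0.0233
grip_force: 45.0
```

Call:
send_rows(
  increments=[
    {"x": 0, "y": 0, "z": 0.001, "wx": 0, "wy": 0, "wz": 0},
    {"x": 0, "y": 0, "z": 0, "wx": 0, "wy": 0, "wz": 0},
    {"x": 0, "y": 0, "z": 0.001, "wx": 0, "wy": 0, "wz": 0},
    {"x": 0, "y": 0, "z": 0, "wx": 0, "wy": 0, "wz": 0},
    {"x": 0, "y": 0, "z": 0, "wx": 0, "wy": 0, "wz": 0},
  ],
)

```text
clock: 46.5
ee_pos: [0.6479, 0.2905, 0.1011]
eef_rot: [-0.0, 1.0, -0.0, 0.0]
wrist_force: [-1.7, -1.0, 4.8]
opening: 0.0231
grip_force: 45.0
```

Call:
send_rows(
  increments=[
    {"x": 0, "y": 0, "z": 0.001, "wx": 0, "wy": 0, "wz": 0},
    {"x": 0, "y": 0, "z": 0, "wx": 0, "wy": 0, "wz": 0},
    {"x": 0, "y": 0, "z": 0.0005, "wx": 0, "wy": 0, "wz": 0},
    {"x": 0, "y": 0, "z": 0, "wx": 0, "wy": 0, "wz": 0},
    {"x": 0, "y": 0, "z": 0, "wx": 0, "wy": 0, "wz": 0},
  ],
)

```text
clock: 46.92
ee_pos: [0.6481, 0.2905, 0.1011]
eef_rot: [-0.0, 1.0, -0.0, 0.001]
wrist_force: [-2.3, -2.4, 10.1]
opening: 0.023
grip_force: 45.0
```

Call:
send_rows(
  increments=[
    {"x": 0, "y": 0, "z": -0.0015, "wx": 0, "wy": 0, "wz": 0},
    {"x": 0, "y": 0, "z": 0, "wx": 0, "wy": 0, "wz": 0},
    {"x": 0, "y": 0, "z": 0, "wx": 0, "wy": 0, "wz": 0},
    {"x": 0, "y": 0, "z": 0, "wx": 0, "wy": 0, "wz": 0},
    {"x": 0, "y": 0, "z": 0, "wx": 0, "wy": 0, "wz": 0},
    {"x": 0, "y": 0, "z": 0, "wx": 0, "wy": 0, "wz": 0},
  ],
  fingers=-0.3,
)

```text
clock: 47.42
ee_pos: [0.6477, 0.2905, 0.0996]
eef_rot: [0.0, 1.0, -0.0, -0.0]
wrist_force: [0.1, 0.3, -0.4]
opening: 0.0584
grip_force: 0.0
```

Call:
send_rows(
  increments=[
    {"x": 0, "y": 0, "z": -0.02, "wx": 0, "wy": 0, "wz": 0},
    {"x": 0, "y": 0, "z": -0.04, "wx": 0, "wy": 0, "wz": 0},
    {"x": 0, "y": 0, "z": -0.04, "wx": 0, "wy": 0, "wz": 0},
    {"x": 0, "y": 0, "z": -0.04, "wx": 0, "wy": 0, "wz": 0},
    {"x": -0.035, "y": 0, "z": 0, "wx": 0, "wy": 0, "wz": 0},
    {"x": -0.035, "y": 0, "z": 0, "wx": 0, "wy": 0, "wz": 0},
    {"x": -0.035, "y": 0, "z": 0, "wx": 0, "wy": 0, "wz": 0},
    {"x": -0.035, "y": 0, "z": 0, "wx": 0, "wy": 0, "wz": 0},
  ],
)

```text
clock: 48.08
ee_pos: [0.5063, 0.2904, 0.24]
eef_rot: [-0.0, 1.0, -0.0, 0.0]
wrist_force: [0.2, 0.8, 0.4]
opening: 0.0595
grip_force: 0.0
```

Call:
send_rows(
  increments=[
    {"x": -0.02, "y": 0, "z": 0, "wx": 0, "wy": 0, "wz": 0},
    {"x": 0, "y": 0, "z": 0, "wx": 0, "wy": 0, "wz": 0},
    {"x": 0, "y": 0, "z": 0, "wx": 0, "wy": 0, "wz": 0},
    {"x": 0, "y": 0, "z": 0, "wx": 0, "wy": 0, "wz": 0},
  ],
)

```text
clock: 48.42
ee_pos: [0.4886, 0.2908, 0.2403]
eef_rot: [-0.0, 1.0, -0.0, 0.001]
wrist_force: [-0.4, -0.6, 0.4]
opening: 0.0593
grip_force: 0.0
```

```bash
python3 - <<'E'
from h import *
im,d=eyes.get_image("top");W=cloud(d,eyes.get_calibration("top")); report(im,W,HM+POT)
cv2.imwrite("pics/top9.png",cv2.resize(im[70:320,90:420],(792,600))[:,:,::-1])
im,W=wcloud(); report(im,W,HM)
E
```

```text
home blue [ 6.135e-01 -1.554e-01  4.480e-02  6.116e-01 -1.550e-01  9.180e-02
  4.470e+02]
home yellow [ 6.038e-01 -3.080e-01  4.610e-02  6.022e-01 -3.055e-01  9.180e-02
  4.920e+02]
home white [6.468e-01 2.908e-01 4.570e-02 6.429e-01 2.888e-01 9.150e-02 4.730e+02]
home green [6.092e-01 1.461e-01 4.470e-02 6.068e-01 1.437e-01 9.180e-02 4.470e+02]
pot white [6.482e-01 2.910e-01 5.600e-02 6.026e-01 3.015e-01 2.680e-02 5.100e+01]
pot blue [ 6.092e-01 -1.512e-01  5.400e-02  5.760e-01 -1.207e-01  2.810e-02
  6.400e+01]
pot yellow [ 6.037e-01 -3.069e-01  5.710e-02  5.784e-01 -2.776e-01  2.740e-02
  1.110e+02]
home blue None
home yellow None
home white [6.475e-01 2.890e-01 4.560e-02 6.419e-01 2.897e-01 9.260e-02 4.451e+03]
home green [6.106e-01 1.449e-01 4.520e-02 6.079e-01 1.524e-01 9.260e-02 3.695e+03]
```

View pics/top9.png

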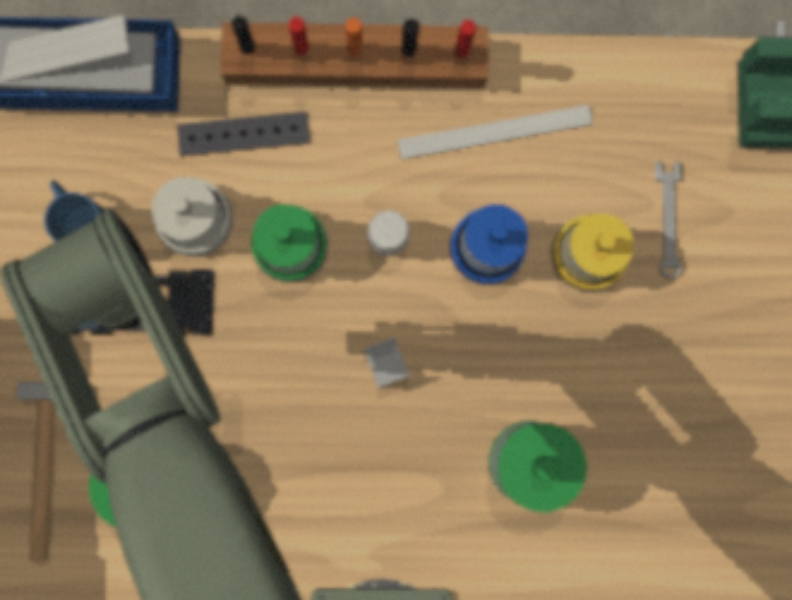

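All four roofs are at 92 mm: blue (490,243), yellow (598,247), white (188,215), green (288,240). Because the blue cover shifted, I'll check its electrode through the clear wall before handing in.

```bash
python3 - <<'E'
from h import *
im,d=eyes.get_image("scene")
cv2.imwrite("pics/sc9.png",cv2.resize(im[130:310,150:320],(760,600),interpolation=cv2.INTER_CUBIC)[:,:,::-1])
E
```

```text
(no output)
```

View pics/sc9.png

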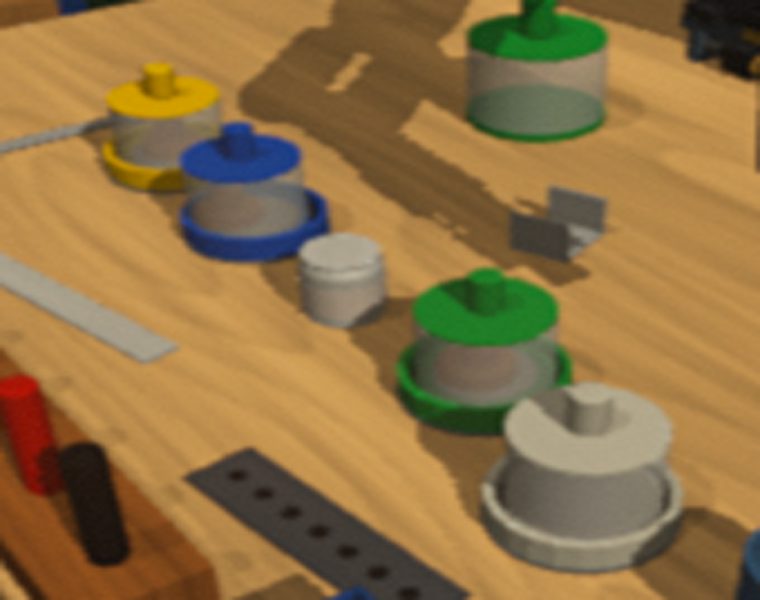

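```bash
python3 - <<'E'
from h import *
ims=[eyes.get_image("scene")[0].astype(float) for _ in range(8)]
im=np.mean(ims,0).astype(np.uint8)
def c(y0,y1,x0,x1):
    p=cv2.resize(im[y0:y1,x0:x1],(400,400),interpolation=cv2.INTER_CUBIC)
    l=cv2.cvtColor(p,cv2.COLOR_RGB2LAB).astype(float)
    for k,g in((0,1.8),(1,3),(2,3)): l[...,k]=np.clip((l[...,k]-(140 if k==0 else 128))*g+(140 if k==0 else 128),0,255)
    return cv2.cvtColor(l.astype(np.uint8),cv2.COLOR_LAB2BGR)
cv2.imwrite("pics/cmp.png",np.hstack([c(165,210,185,230),c(208,262,235,289)]))
E
```

```text
(no output)
```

View pics/cmp.png

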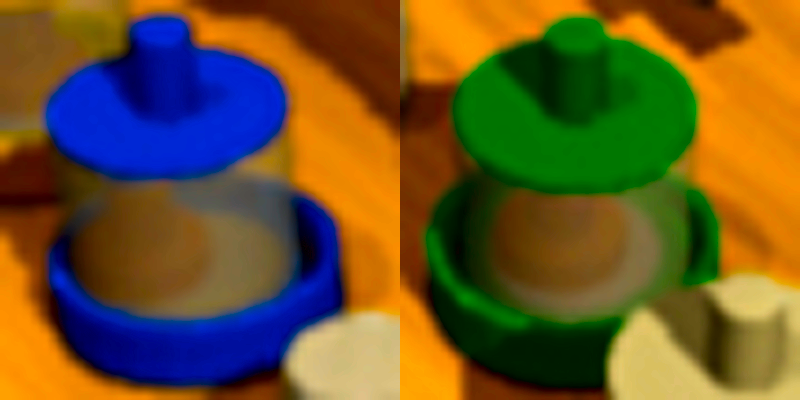

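The blue electrode was knocked: it stands upright but rests against its cover wall, and the cover rests against the rim. The clearances cap this at about 19.5 mm for the electrode (limit 24) and 5 mm for the cover (limit 10). Both are within the rules, and the cover is fully home, so I hand in.

```bash
python3 -c "
from rig import ticket
print(ticket.hand_in())"
```

```text
the job is handed in; nothing more can be done
None
```

I handed the job in: the yellow and blue electrodes are in their pots, no white electrode was found, and all four covers measured fully home (roofs at 92 mm) with at most about 14 N of pressing force. The blue electrode was knocked off centre under its cover, by at most about 19.5 mm given the clearances (limit 24 mm), and I left it there; the hand-in returned no verdict.

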